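# Free the stuck cocoa-butter bottles and cap them

### The job

The cocoa-butter bottles have stuck fast in the warming block. Free each bottle by rocking it from side to side along the row (a straight pull only jams it), stand it upright in a cell of the green tray, and press one of the loose black caps fully home on every bottle, leaving the chocolate bars and the spatula where they lie.

Things in the scene. Friction and masses are not known exactly. Their poses are not given: they have to be found in the camera images.
- block: aluminium warming block, fixed, 90 x 264 x 55 mm high (its x, y, z), origin at its underside's centre. Four wells at y = -99, -33, 33, 99 mm (numbers 0 to 3), 38 mm along x, 50 along y, floor 6 mm over the table; the bottle's foot stands in a pocket 30 mm along y, 12 mm deep, so it can rock along the block's y about its foot (lifting up to 2 mm as the foot tips on its edge), not along x
- tray: shallow green plastic tray, fixed, 85 x 245 x 35 mm high outside, origin at the centre of its underside, long along its y. Walls, floor and dividers 5 mm thick; three dividers make four cells of 75 x 55 mm, centred at y = -90, -30, 30, 90 mm of its frame; cell floor 5 mm above the table
- jaw0a (a joint): black rubber jaw 46 x 11.5 x 6 mm on the block at the -y side of well 0, 56 to 62 mm over the table; metres pushed off the bottle, 0 to 0.006. At 0 it reaches 3.5 mm into the waist groove: pulled up, the bottle rises 4 mm and jams. It yields at 8 N and stays put. Leaning the bottle 0.15 rad towards it clears it (0.17 meets the well's wall); with both past 0.004 the bottle lifts out
- jaw0b (a joint): black rubber jaw 46 x 11.5 x 6 mm on the block at the +y side of well 0, 56 to 62 mm over the table; metres pushed off the bottle, 0 to 0.006. At 0 it reaches 3.5 mm into the waist groove: pulled up, the bottle rises 4 mm and jams. It yields at 8 N and stays put. Leaning the bottle 0.15 rad towards it clears it (0.17 meets the well's wall); with both past 0.004 the bottle lifts out
- jaw1a (a joint): black rubber jaw 46 x 11.5 x 6 mm on the block at the -y side of well 1, 56 to 62 mm over the table; metres pushed off the bottle, 0 to 0.006. At 0 it reaches 3.5 mm into the waist groove: pulled up, the bottle rises 4 mm and jams. It yields at 8 N and stays put. Leaning the bottle 0.15 rad towards it clears it (0.17 meets the well's wall); with both past 0.004 the bottle lifts out
- jaw1b (a joint): black rubber jaw 46 x 11.5 x 6 mm on the block at the +y side of well 1, 56 to 62 mm over the table; metres pushed off the bottle, 0 to 0.006. At 0 it reaches 3.5 mm into the waist groove: pulled up, the bottle rises 4 mm and jams. It yields at 8 N and stays put. Leaning the bottle 0.15 rad towards it clears it (0.17 meets the well's wall); with both past 0.004 the bottle lifts out
- jaw2a (a joint): black rubber jaw 46 x 11.5 x 6 mm on the block at the -y side of well 2, 56 to 62 mm over the table; metres pushed off the bottle, 0 to 0.006. At 0 it reaches 3.5 mm into the waist groove: pulled up, the bottle rises 4 mm and jams. It yields at 8 N and stays put. Leaning the bottle 0.15 rad towards it clears it (0.17 meets the well's wall); with both past 0.004 the bottle lifts out
- jaw2b (a joint): black rubber jaw 46 x 11.5 x 6 mm on the block at the +y side of well 2, 56 to 62 mm over the table; metres pushed off the bottle, 0 to 0.006. At 0 it reaches 3.5 mm into the waist groove: pulled up, the bottle rises 4 mm and jams. It yields at 8 N and stays put. Leaning the bottle 0.15 rad towards it clears it (0.17 meets the well's wall); with both past 0.004 the bottle lifts out
- jaw3a (a joint): black rubber jaw 46 x 11.5 x 6 mm on the block at the -y side of well 3, 56 to 62 mm over the table; metres pushed off the bottle, 0 to 0.006. At 0 it reaches 3.5 mm into the waist groove: pulled up, the bottle rises 4 mm and jams. It yields at 8 N and stays put. Leaning the bottle 0.15 rad towards it clears it (0.17 meets the well's wall); with both past 0.004 the bottle lifts out
- jaw3b (a joint): black rubber jaw 46 x 11.5 x 6 mm on the block at the +y side of well 3, 56 to 62 mm over the table; metres pushed off the bottle, 0 to 0.006. At 0 it reaches 3.5 mm into the waist groove: pulled up, the bottle rises 4 mm and jams. It yields at 8 N and stays put. Leaning the bottle 0.15 rad towards it clears it (0.17 meets the well's wall); with both past 0.004 the bottle lifts out
- bottle0: white square bottle 36 x 36 mm, about 150 g, wedged in well 0, axes as the block's; absent in some starts. Origin at its underside, z up. Foot 24 mm wide along y to 17 mm; waist groove 4 mm deep in its +y and -y faces at 46 to 60 mm; flat sides 60 to 100 mm (grip at 82 across x); shoulder at 100; neck 22 mm diameter to 122 mm, a sprung lug at 109 mm on its +y and -y sides
- bottle1: white square bottle 36 x 36 mm, about 150 g, wedged in well 1, axes as the block's; absent in some starts. Origin at its underside, z up. Foot 24 mm wide along y to 17 mm; waist groove 4 mm deep in its +y and -y faces at 46 to 60 mm; flat sides 60 to 100 mm (grip at 82 across x); shoulder at 100; neck 22 mm diameter to 122 mm, a sprung lug at 109 mm on its +y and -y sides
- bottle2: white square bottle 36 x 36 mm, about 150 g, wedged in well 2, axes as the block's; absent in some starts. Origin at its underside, z up. Foot 24 mm wide along y to 17 mm; waist groove 4 mm deep in its +y and -y faces at 46 to 60 mm; flat sides 60 to 100 mm (grip at 82 across x); shoulder at 100; neck 22 mm diameter to 122 mm, a sprung lug at 109 mm on its +y and -y sides
- bottle3: white square bottle 36 x 36 mm, about 150 g, wedged in well 3, axes as the block's; absent in some starts. Origin at its underside, z up. Foot 24 mm wide along y to 17 mm; waist groove 4 mm deep in its +y and -y faces at 46 to 60 mm; flat sides 60 to 100 mm (grip at 82 across x); shoulder at 100; neck 22 mm diameter to 122 mm, a sprung lug at 109 mm on its +y and -y sides
- cap0: black ribbed push-on cap, 36 mm diameter, 30 mm high, 20 g, mouth down on the table; origin at the centre of its open underside, z up. Mouth 25 mm, inner depth 26 mm; fits any bottle. Laid on a neck it rests on the lugs 12 mm above the shoulder; pressed with about 10 N it snaps past them until its rim meets the shoulder (origin 100 mm above the bottle's)
- cap1: black ribbed push-on cap, 36 mm diameter, 30 mm high, 20 g, mouth down on the table; origin at the centre of its open underside, z up. Mouth 25 mm, inner depth 26 mm; fits any bottle. Laid on a neck it rests on the lugs 12 mm above the shoulder; pressed with about 10 N it snaps past them until its rim meets the shoulder (origin 100 mm above the bottle's)
- cap2: black ribbed push-on cap, 36 mm diameter, 30 mm high, 20 g, mouth down on the table; origin at the centre of its open underside, z up. Mouth 25 mm, inner depth 26 mm; fits any bottle. Laid on a neck it rests on the lugs 12 mm above the shoulder; pressed with about 10 N it snaps past them until its rim meets the shoulder (origin 100 mm above the bottle's)
- cap3: black ribbed push-on cap, 36 mm diameter, 30 mm high, 20 g, mouth down on the table; origin at the centre of its open underside, z up. Mouth 25 mm, inner depth 26 mm; fits any bottle. Laid on a neck it rests on the lugs 12 mm above the shoulder; pressed with about 10 N it snaps past them until its rim meets the shoulder (origin 100 mm above the bottle's)
- bar_a: small wrapped chocolate bar 72 x 24 x 9 mm lying flat, origin under its centre (bystander)
- bar_b: another such wrapped bar (bystander)
- spatula: spatula lying on the table at the far side (bystander)
Mind the look-alikes: they are no part of the job. Leave any orange look-alike of the cap0 alone.

How it is judged:
By the outcome, as a careful person would: the job done as asked, in the order asked, and still so for the second after the job is handed in, with the robot touching nothing.
Of bottle0, bottle1, bottle2, bottle3 only 3 to 4 are there at a start; the rules pass over those that are not, and their reading is None.
At some moment in a run one of cap0, cap1, cap2, cap3 may be knocked a few centimetres aside while the robot is not near it.
It also fails if it takes over 210 s, if anything falls off the work surface, if the arm or the gripper's body presses on something with over 40 N, if the wrist force passes 120 N, or if a joint passes its speed limit or range.

### The arm

A 6-joint arm with a two-finger parallel gripper is mounted at the origin on the work surface. World frame = base frame: x ahead of the robot, y to its left, z up, the work surface at z = 0. Lengths are in m, angles in rad, forces in N, time in s.
With the tool pointing down it reaches from about 0.35 to 0.975 m from the base axis. Payload 4.9 kg.
Tool frame: the origin (TCP) lies on the mounting face of the last link; the fingertips stand 173 mm ahead of it and the grasp point (between the pads) lies 155 mm ahead of it (tcp_to_grasp is the distance from the TCP to the grasp point, in m); z points along the fingers, y is the line along which they close (so a half turn about z gives the same grasp; the last joint's range is limited). The gripper opens to 85 mm and grips with 20 to 120 N. Pads are 22 mm wide; open, the fingers measure 114 mm over their backs; the gripper's body (76 mm by 85 mm) begins 54 mm behind the grasp point. The pads swing forward as they close: fully open they stand 13 mm farther back than shut.
Start: joints at [-1.409, 0.053, 1.613, -0, 1.476, -0.119], TCP at [0.173, -0.601, 0.405] pointing down, gripper open.
Joint ranges: [-3.01, 3.01], [-1.01, 2.22], [0.06, 2.58], [-1.02, 4.17], [0.09, 2.62], [-3.14, 3.14]. Speed limits (rad/s): [2.57, 2.57, 3.14, 3.14, 3.14, 3.14].

### API

Orientations are given as a rotation vector (axis times angle).
In Python, from station import get_obs, get_image, calibration, finish_job, tcp_to_grasp gives the robot as it stands. The module is installed in compiled form; this text tells all that it offers.
- The arm moves only by the tool arm_command, never from a script. Its argument "plan" is a list that holds one entry, the list of rows, each a list of 6 numbers: the shift along the tool's x, y, z in cm, then the turn, a rotation vector about the tool's x, y, z in rad. A call has 1 to 12 rows; each row is the pose to reach, as a shift and turn from the pose commanded when the call began, along the tool's axes at that moment; what a row does not reach only later rows make up. A row lasts 1/12 s, in which the tool goes at most 41.7 mm and 7.16 degrees, less where a joint would pass 70% of its speed; a pose out of reach is approached as far as the arm can. A call with a gripper value outside its range is refused whole. "gripper" is the closure, from -1 (fully open) to 1 (shut), set as the call begins (left out, the last holds). The fingers move at their own pace and stop on an object; "force" is the grip in N (left out, the last holds). Time passes only in rows, so rows that repeat a pose let the fingers close. It gives the time, the measured TCP pose, the force, the opening and the grip force at its end, in the units of the state.
- get_obs(): the state, without advancing time (a new reading comes with each control period).
- get_image(name): name is "scene" or "top" or "wrist"; returns (picture, depth): 400x640x3 uint8, blue, green, red; 400x640 float32, m along the optical axis (not along the pixel's ray), 0 where there is no reading.
- calibration(name): a dict with "fx", "fy", "cx", "cy" (pixels), "pose" (4x4, takes a point from camera to world coordinates). Camera axes: x right, y up, looking along -z (the intrinsics and any distortion apply to the point x, -y, -z); pixel columns grow to the right and rows downward; lengths in m; the calibration is good to about 2 mm. A picture is of the moment at which its call begins: read the wrist's pose just before it. calibration takes no time and is no camera call; for the wrist camera it gives the pose at the moment of the call.
- finish_job(): hands the job in; it is judged then, once.
The state is a dict: "t": time; "q": joint angles; "dq": joint speeds; "effort": joint torques, N m; "tool_pos": TCP position; "tool_rot": TCP orientation; "contact_force": force on the tool from outside, world axes, zero at the start; "wrist_torque": the same for the moment, N m; "opening": finger opening in m; "grip_force": force on a finger pad.
Only numpy, scipy, OpenCV 4.12 (cv2) and the standard library are available. Lean on these libraries where they do the work, as an engineer would, in place of code of your own. Each camera call takes 0.05 s, during which the arm holds its last target. There are 200 camera calls.

## Working session

There is one attempt and no reset: what is moved stays moved. The work goes in short steps, Python scripts to look and compute and a tool call to move; the robot and the scene stay as the last step left them, time stands still between calls to the robot, and variables do not carry over. Pictures are saved under pics/ and viewed, at most 14 in all, crops included, and the job is handed in when it is done.

Besides the shell and the picture viewer there is one more tool, called by a JSON object that holds its "method" and its "body". arm_command: Moves the arm, as the interface text tells. Its arguments: {"type":"object","properties":{"plan":{"type":"array"},"gripper":{"type":"number"},"force":{"type":"number"}},"required":["plan"]}

```bash
mkdir -p pics; cat > h.py <<'E'
import numpy as np, cv2
from station import *
from scipy.spatial.transform import Rotation as R
def pts(name):
    c=calibration(name); im,d=get_image(name)
    v,u=np.mgrid[:400,:640]; P=np.stack([(u-c['cx'])/c['fx']*d,-(v-c['cy'])/c['fy']*d,-d],-1)
    T=np.array(c['pose']); W=P@T[:3,:3].T+T[:3,3]; W[d==0]=np.nan
    return im,d,W
E
python3 - <<'E'
from h import *
for n in ('scene','top'):
    im,d,W=pts(n); cv2.imwrite(f'pics/{n}0.png',im); np.save(f'{n}0.npy',W); c=calibration(n); print(n,{k:np.round(v,3) for k,v in c.items()})
o=get_obs(); print(o, tcp_to_grasp, R.from_rotvec(o['tool_rot']).as_matrix().round(3))
E
```

```text
scene {'fx': np.float64(374.362), 'fy': np.float64(374.362), 'cx': np.float64(320.109), 'cy': np.float64(198.293), 'pose': array([[-0.086, -0.693,  0.716,  1.188],
       [ 0.996, -0.065,  0.057,  0.056],
       [ 0.007,  0.718,  0.696,  0.658],
       [ 0.   ,  0.   ,  0.   ,  1.   ]])}
top {'fx': np.float64(404.313), 'fy': np.float64(404.313), 'cx': np.float64(317.63), 'cy': np.float64(199.27), 'pose': array([[ 0.029,  0.996, -0.083,  0.478],
       [-0.999,  0.03 ,  0.014, -0.006],
       [ 0.016,  0.083,  0.996,  0.992],
       [ 0.   ,  0.   ,  0.   ,  1.   ]])}
{'t': 0.1, 'q': array([-1.40903498e+00,  5.33212350e-02,  1.61418494e+00,  2.40608122e-06,
        1.47602578e+00, -1.19009501e-01]), 'dq': array([ 1.61525564e-04, -5.48066343e-04, -4.58008221e-03, -1.96775353e-04,
        2.63534188e-05, -9.66370465e-04]), 'effort': array([-6.95836352e-04, -3.94904959e+01, -3.71366322e+01, -1.58346743e-04,
        3.96289834e-03, -8.54556447e-06]), 'tool_pos': array([ 0.17313979, -0.60028025,  0.40354993]), 'tool_rot': array([-3.10876631e+00, -4.39314932e-01,  6.13123607e-05]), 'contact_force': array([ 0.62359776, -0.60567527,  0.01674146]), 'wrist_torque': array([-0.04639659,  0.00204608, -0.00219861]), 'grip_force': 0.0, 'opening': 0.08541356644758182} 0.1547 [[ 0.961  0.277 -0.   ]
 [ 0.277 -0.961  0.002]
 [ 0.    -0.002 -1.   ]]
```

View pics/top0.png

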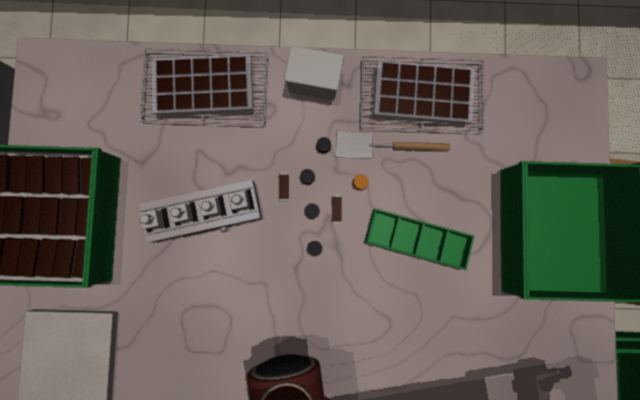

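View pics/scene0.png

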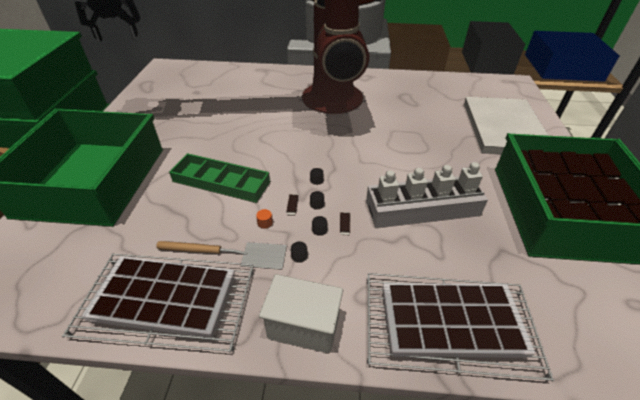

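Top view: four bottles stand in the block at px (150,218), (180,212), (209,206) and (239,200). The black caps are at (324,145), (307,177), (312,211) and (315,248). The orange look-alike at (361,182) is to be left alone. The small green tray is at (419,239), and the bars are at (284,186) and (337,209). The scene view agrees.

```bash
python3 - <<'E'
from h import *
for n in ('top','scene'):
    W=np.load(f'{n}0.npy'); im=cv2.imread(f'pics/{n}0.png'); hsv=cv2.cvtColor(im,cv2.COLOR_BGR2HSV)
    X,Y,Z=np.moveaxis(W,-1,0)
    print(n,'table z', np.nanmedian(Z[(X>.3)&(X<.5)&(abs(Y)<.2)]))
    # caps
    def blobs(m,lab,amin=15):
        k,l,s,c=cv2.connectedComponentsWithStats(m.astype(np.uint8))
        for i in range(1,k):
            if s[i,4]>amin:
                q=W[l==i]; print(lab,c[i].round(0),s[i,4],'med',np.nanmedian(q,0).round(4),'mid',((np.nanpercentile(q,2,0)+np.nanpercentile(q,98,0))/2).round(4))
    reg=(X>.25)&(X<.75)&(abs(Y)<.5)
    blobs(reg&(hsv[...,2]<90)&(Z>.022)&(Z<.04),'cap')
    blobs(reg&(Z>.115)&(Z<.14)&(Y>.1),'neck')
    blobs(reg&(Z>.098)&(Z<.112)&(Y>.1)&(X<.6),'shoulder',5)
    g=reg&(hsv[...,0]>40)&(hsv[...,0]<85)&(hsv[...,1]>100)&(Y>-.42)
    for lab,m in (('tray',g&(Z>.028)&(Z<.042)),('trayall',g&(Z>.00)),('block',reg&(Z>.045)&(Z<.06)&(Y>.1)&(X<.6))):
        m=cv2.morphologyEx(m.astype(np.uint8),cv2.MORPH_OPEN,np.ones((2,2)))
        k,l,s,c=cv2.connectedComponentsWithStats(m)
        l2=m*0; 
        q=W[m>0]; r=cv2.minAreaRect(q[:,:2].astype(np.float32)*1000); print(lab,len(q),r,np.nanmedian(q,0).round(4))
E
```

```text
top table z 3.213073528796073e-05
cap [323. 144.] 170 med [ 0.6924 -0.0287  0.0296] mid [ 0.6924 -0.0294  0.0289]
cap [110. 219.] 476 med [0.4942 0.4693 0.0313] mid [0.4989 0.4692 0.0311]
cap [506. 230.] 458 med [ 0.5001 -0.4707  0.0308] mid [ 0.4995 -0.4707  0.0311]
cap [307. 176.] 174 med [0.6132 0.0079 0.0298] mid [0.6137 0.0079 0.0289]
cap [312. 211.] 169 med [ 0.5299 -0.0047  0.0298] mid [ 0.5306 -0.0054  0.0288]
cap [425. 240.] 516 med [ 0.4668 -0.2835  0.0328] mid [ 0.4706 -0.2624  0.0301]
cap [394. 232.] 18 med [ 0.4841 -0.2036  0.0276] mid [ 0.4842 -0.2035  0.0279]
cap [314. 248.] 177 med [ 0.4417 -0.014   0.0298] mid [ 0.4411 -0.0145  0.0285]
cap [112. 319.] 17 med [0.2666 0.4486 0.0262] mid [0.2654 0.449  0.0258]
neck [ 89. 218.] 1036 med [0.4945 0.4676 0.119 ] mid [0.4986 0.4767 0.1192]
neck [236. 199.] 91 med [0.5451 0.1566 0.1268] mid [0.5444 0.1572 0.1229]
neck [206. 206.] 93 med [0.5292 0.2195 0.1262] mid [0.5294 0.2208 0.1229]
neck [176. 212.] 95 med [0.5133 0.2832 0.1264] mid [0.5125 0.2851 0.1237]
neck [145. 219.] 99 med [0.4974 0.3467 0.1263] mid [0.4978 0.3478 0.
[... 1872 characters left out ...]
0.3575 0.4935 0.1054] mid [0.3573 0.4932 0.105 ]
shoulder [472. 174.] 152 med [0.5109 0.3466 0.105 ] mid [0.5057 0.3512 0.105 ]
shoulder [445. 177.] 155 med [0.5268 0.2829 0.1049] mid [0.5218 0.2871 0.1046]
shoulder [417. 180.] 157 med [0.5431 0.2196 0.105 ] mid [0.5361 0.2234 0.1046]
shoulder [389. 183.] 153 med [0.5591 0.1566 0.1051] mid [0.5532 0.1595 0.1049]
tray 967 ((nan, nan), (nan, 0.0), nan) [ 0.5002 -0.193   0.0316]
trayall 5964 ((556.322998046875, 74.56546020507812), (297.8031921386719, 895.8901977539062), 6.977234363555908) [0.5076 0.4702 0.0353]
block 1685 ((479.8124084472656, 297.02972412109375), (352.70220947265625, 242.5238800048828), 89.05902099609375) [0.5535 0.2719 0.0543]
```

```bash
cat >> h.py <<'E'
def go(pos,yaw):  # yaw = world angle of tool y axis; tool pointing down; pos = grasp point
    o=get_obs(); M=R.from_rotvec(o['tool_rot']).as_matrix()
    y=np.array([np.cos(yaw),np.sin(yaw),0]); z=np.array([0,0,-1.]); T=np.stack([np.cross(y,z),y,z],1)
    p=np.array(pos)+[0,0,tcp_to_grasp if not callable(tcp_to_grasp) else tcp_to_grasp()]
    d=M.T@(p-o['tool_pos'])*100; r=R.from_matrix(M.T@T).as_rotvec()
    print('shift cm',d.round(2),'turn',r.round(3),'dist',np.linalg.norm(d).round(1)); return d,r
E
python3 - <<'E'
from h import *
for n in ('top','scene'):
    W=np.load(f'{n}0.npy'); im=cv2.imread(f'pics/{n}0.png'); hsv=cv2.cvtColor(im,cv2.COLOR_BGR2HSV)
    X,Y,Z=np.moveaxis(W,-1,0)
    g=(hsv[...,0]>40)&(hsv[...,0]<85)&(hsv[...,1]>100)&(Y>-.40)&(Y<-.1)&(X>.3)&(X<.65)&(Z>.026)&(Z<.042)
    k,l,s,c=cv2.connectedComponentsWithStats(g.astype(np.uint8)); i=1+s[1:,4].argmax()
    q=W[l==i]; print(n,'tray',len(q),cv2.minAreaRect(q[:,:2].astype(np.float32)*1000),np.median(q[:,2]))
    v=hsv[...,2]
    g=(Z>.050)&(Z<.0565)&(Y>.1)&(Y<.42)&(X>.4)&(X<.65)
    k,l,s,c=cv2.connectedComponentsWithStats(cv2.dilate(g.astype(np.uint8),np.ones((3,3)))); i=1+s[1:,4].argmax()
    q=W[(l==i)&g]; print(n,'block',len(q),cv2.minAreaRect(q[:,:2].astype(np.float32)*1000),np.median(q[:,2]))
go([.547,.158,.24],.238)
E
```

```text
top tray 751 ((470.4057922363281, -263.260498046875), (243.7458038330078, 82.68260955810547), 76.42384338378906) 0.03309468191697629
top block 1943 ((521.4595336914062, 253.99107360839844), (90.62055969238281, 264.9391174316406), 14.085994720458984) 0.0544096994813732
scene tray 750 ((476.0528564453125, -262.01214599609375), (245.04454040527344, 87.22478485107422), 76.25037384033203) 0.031341663747489534
scene block 1028 ((526.0432739257812, 255.96603393554688), (92.3653564453125, 265.42742919921875), 13.737957954406738) 0.054480113920284456
shift cm [ 56.93 -62.5    1.02] turn [-1.000e-03 -2.000e-03 -1.528e+00] dist 84.5
```

{"method": "arm_command", "body": {"plan": [[[57, -62.5, 1, 0, 0, -1.524], [57, -62.5, 1, 0, 0, -1.524], [57, -62.5, 1, 0, 0, -1.524], [57, -62.5, 1, 0, 0, -1.524], [57, -62.5, 1, 0, 0, -1.524], [57, -62.5, 1, 0, 0, -1.524], [57, -62.5, 1, 0, 0, -1.524], [57, -62.5, 1, 0, 0, -1.524], [57, -62.5, 1, 0, 0, -1.524], [57, -62.5, 1, 0, 0, -1.524], [57, -62.5, 1, 0, 0, -1.524], [57, -62.5, 1, 0, 0, -1.524]]], "gripper": -1, "force": 60}}

```text
t: 1.1
tool_pos: [0.3947, -0.1501, 0.3985]
tool_rot: [1.969, 2.448, 0.0]
contact_force: [0.5, -0.4, 0.1]
opening: 0.0853
grip_force: 0.0
```

```bash
python3 -c "
from h import *
o=get_obs(); print(o['t'],o['tool_pos'],o['q'].round(2),o['dq'].round(2)); go([.5475,.1589,.24],.243)"
```

```text
1.1 [ 0.39466137 -0.15010519  0.398518  ] [-0.54 -0.46  2.07  0.    1.54 -0.76] [ 1.2   0.08 -0.05 -0.   -0.04 -0.3 ]
shift cm [26.91 21.55  0.38] turn [ 0.     0.    -0.027] dist 34.5
```

{"method": "arm_command", "body": {"plan": [[[26.9, 21.5, 0.4, 0, 0, -0.027], [26.9, 21.5, 0.4, 0, 0, -0.027], [26.9, 21.5, 0.4, 0, 0, -0.027], [26.9, 21.5, 0.4, 0, 0, -0.027], [26.9, 21.5, 0.4, 0, 0, -0.027], [26.9, 21.5, 0.4, 0, 0, -0.027], [26.9, 21.5, 0.4, 0, 0, -0.027], [26.9, 21.5, 0.4, 0, 0, -0.027], [26.9, 21.5, 0.4, 0, 0, -0.027], [26.9, 21.5, 0.4, 0, 0, -0.027], [26.9, 21.5, 0.4, 0, 0, -0.027], [26.9, 21.5, 0.4, 0, 0, -0.027]]]}}

```text
t: 2.1
tool_pos: [0.5483, 0.1547, 0.3944]
tool_rot: [-1.944, -2.467, 0.002]
contact_force: [-0.7, -1.0, -0.9]
opening: 0.0855
grip_force: 0.0
```

```bash
python3 -c "
from h import *
im,d,W=pts('wrist'); cv2.imwrite('pics/w1.png',im); np.save('w1.npy',W)
o=get_obs(); print(o['t'],o['tool_pos'],o['dq'].round(3)); go([.5475,.1589,.088],.243)
X,Y,Z=np.moveaxis(W,-1,0)
g=(Z>.050)&(Z<.0565); q=W[g]; print(len(q),cv2.minAreaRect(q[:,:2].astype(np.float32)*1000))
for lo,hi in((.1,.112),(.122,.132)):
  k,l,s,c=cv2.connectedComponentsWithStats(((Z>lo)&(Z<hi)).astype(np.uint8))
  for i in range(1,k):
    if s[i,4]>60:
      q=W[l==i]; print(c[i].round(),s[i,4],cv2.minAreaRect(q[:,:2].astype(np.float32)*1000),np.median(q[:,2]))
"
```

```text
2.15 [0.54832053 0.15445928 0.39461318] [-0.007 -0.008 -0.001  0.003 -0.003  0.002]
shift cm [ 0.46  0.03 15.19] turn [-0.001  0.    -0.008] dist 15.2
9525 ((644.5908203125, 133.30931091308594), (187.57635498046875, 494.0740966796875), 52.22734451293945)
[318.  29.] 1399 ((514.4813842773438, 285.7073974609375), (36.01646423339844, 32.21662139892578), 13.853235244750977) 0.10586151939073235
[319. 111.] 1273 ((529.923828125, 223.8148193359375), (36.059783935546875, 35.53540802001953), 13.512125968933105) 0.1059123203271829
[320. 186.] 990 ((546.0499267578125, 160.1826934814453), (35.94789123535156, 35.898406982421875), 13.207326889038086) 0.10587636602239187
[318.  16.] 855 ((514.0362548828125, 286.6071472167969), (21.425186157226562, 20.075761795043945), 12.061931610107422) 0.12751868087172785
[319. 114.] 656 ((529.958740234375, 223.59205627441406), (20.552997589111328, 21.184236526489258), 60.06813430786133) 0.1275418343274669
[320. 197.] 518 ((545.9617919921875, 159.97872924804688), (21.329008102416992, 21.143049240112305), 86.28770446777344) 0.12752288401926953
```

View pics/w1.png

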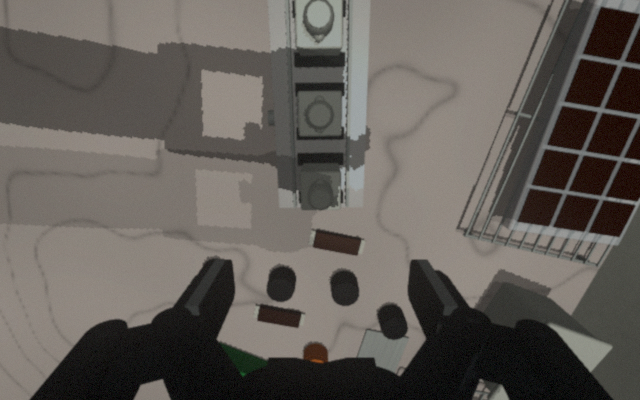

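Wrist view: the bottles are at px (319,16), (319,114) and (320,190), in line with the open jaws. Shoulder z is 0.106, as expected. I'll descend onto bottle 0.

{"method": "arm_command", "body": {"plan": [[[0.6, 0, 3, 0, 0, -0.003], [0.6, 0, 7, 0, 0, -0.003], [0.6, 0, 11, 0, 0, -0.003], [0.6, 0, 14, 0, 0, -0.003], [0.6, 0, 15.2, 0, 0, -0.003], [0.6, 0, 15.2, 0, 0, -0.003], [0.6, 0, 15.2, 0, 0, -0.003], [0.6, 0, 15.2, 0, 0, -0.003]]]}}

```text
t: 2.82
tool_pos: [0.5486, 0.1612, 0.2458]
tool_rot: [1.938, 2.468, 0.006]
contact_force: [-0.8, -0.6, 0.1]
opening: 0.0854
grip_force: 0.0
```

```bash
python3 -c "
from h import *
o=get_obs(); print(o['t'],o['tool_pos'],o['dq'].round(3)); go([.5463,.1598,.088],.238)"
```

```text
2.8167 [0.54856743 0.161236   0.24581617] [ 0.007 -0.008 -0.014  0.    -0.002 -0.001]
shift cm [-0.09 -0.26  0.31] turn [0.005 0.    0.001] dist 0.4
```

{"method": "arm_command", "body": {"plan": [[[-0.1, -0.25, 0.3, 0, 0, 0], [-0.1, -0.25, 0.3, 0, 0, 0], [-0.1, -0.25, 0.3, 0, 0, 0], [-0.1, -0.25, 0.3, 0, 0, 0], [-0.1, -0.25, 0.3, 0, 0, 0], [-0.1, -0.25, 0.3, 0, 0, 0], [-0.1, -0.25, 0.3, 0, 0, 0], [-0.1, -0.25, 0.3, 0, 0, 0]]], "gripper": 1, "force": 60}}

```text
t: 3.48
tool_pos: [0.5456, 0.1601, 0.2408]
tool_rot: [1.939, 2.471, 0.002]
contact_force: [0.5, 1.3, 4.9]
opening: 0.0352
grip_force: 60.8
```

{"method": "arm_command", "body": {"plan": [[[1.9, 0, 0, 0, -0.08, 0], [3.65, 0, 0.1, 0, -0.156, 0], [3.65, 0, 0.1, 0, -0.156, 0], [3.65, 0, 0.1, 0, -0.156, 0], [1.9, 0, 0, 0, -0.08, 0], [0, 0, 0, 0, 0, 0], [-1.9, 0, 0, 0, 0.08, 0], [-3.65, 0, 0.1, 0, 0.156, 0], [-3.65, 0, 0.1, 0, 0.156, 0], [-3.65, 0, 0.1, 0, 0.156, 0], [-1.9, 0, 0, 0, 0.08, 0], [0, 0, 0, 0, 0, 0]]]}}

```text
t: 4.48
tool_pos: [0.5457, 0.16, 0.2408]
tool_rot: [1.942, 2.466, 0.002]
contact_force: [0.5, 1.7, -0.2]
opening: 0.0358
grip_force: 60.4
```

```bash
python3 -c "
from h import *
im,d,W=pts('scene'); cv2.imwrite('pics/s1.png',cv2.resize(im[120:240,340:520],None,fx=4,fy=4))
o=get_obs(); print(o['t'],o['tool_pos'],o['contact_force'],o['opening'])"
```

```text
4.5333 [0.54477249 0.16274764 0.24064276] [ 0.67740504 -0.73996135  5.71142054] 0.03534826584419798
```

View pics/s1.png

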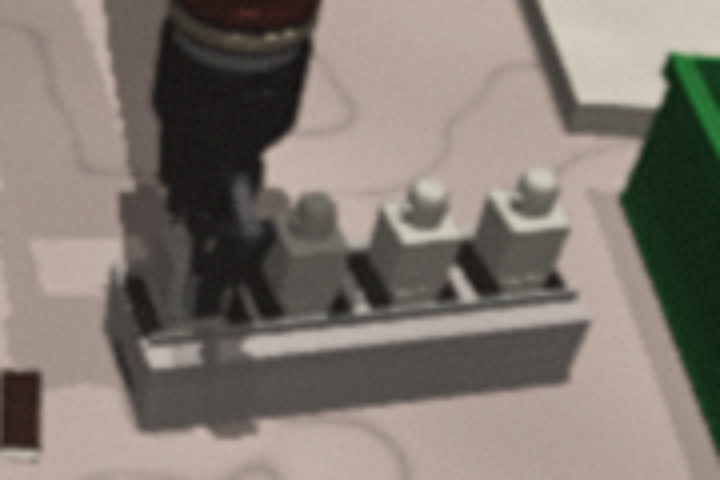

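The crop shows the gripper on bottle 0 at about (210,250), with the three neighbours upright and untouched. Next is a gentle test lift.

{"method": "arm_command", "body": {"plan": [[[0, 0, -0.3, 0, 0, 0], [0, 0, -0.6, 0, 0, 0], [0, 0, -0.9, 0, 0, 0], [0, 0, -1.2, 0, 0, 0], [0, 0, -1.2, 0, 0, 0], [0, 0, -1.2, 0, 0, 0]]]}}

```text
t: 5.03
tool_pos: [0.5453, 0.1594, 0.2521]
tool_rot: [-1.941, -2.47, 0.0]
contact_force: [2.0, 0.3, -0.9]
opening: 0.0357
grip_force: 61.1
```

```bash
python3 -c "
from h import *
go([.4517,-.350,.175],-.239)"
```

```text
shift cm [-47.27 -21.16  -7.76] turn [-0.    -0.     0.478] dist 52.4
```

{"method": "arm_command", "body": {"plan": [[[0, 0, -4, 0, 0, 0], [0, 0, -7.8, 0, 0, 0], [-47.3, -21.2, -7.8, 0, 0, 0.478], [-47.3, -21.2, -7.8, 0, 0, 0.478], [-47.3, -21.2, -7.8, 0, 0, 0.478], [-47.3, -21.2, -7.8, 0, 0, 0.478], [-47.3, -21.2, -7.8, 0, 0, 0.478], [-47.3, -21.2, -7.8, 0, 0, 0.478], [-47.3, -21.2, -7.8, 0, 0, 0.478], [-47.3, -21.2, -7.8, 0, 0, 0.478], [-47.3, -21.2, -7.8, 0, 0, 0.478], [-47.3, -21.2, -7.8, 0, 0, 0.478]]]}}

```text
t: 6.03
tool_pos: [0.4683, -0.2517, 0.3293]
tool_rot: [-2.468, -1.939, 0.001]
contact_force: [0.2, -0.3, -2.5]
opening: 0.0357
grip_force: 67.1
```

```bash
python3 -c "
from h import *
print(get_obs()['opening'],get_obs()['contact_force']);go([.4517,-.350,.175],-.239)"
```

```text
0.035748130469577664 [ 0.17235111 -0.25586493 -2.46057745]
shift cm [-9.95  0.71 -0.06] turn [-0.003 -0.001  0.   ] dist 10.0
```

{"method": "arm_command", "body": {"plan": [[[-4, 0.3, 0, 0, 0, 0], [-8, 0.6, 0, 0, 0, 0], [-10, 0.7, 0, 0, 0, 0], [-10, 0.7, 0, 0, 0, 0], [-10, 0.7, 0, 0, 0, 0], [-10, 0.7, 0, 0, 0, 0]]]}}

```text
t: 6.53
tool_pos: [0.4528, -0.3481, 0.329]
tool_rot: [-2.467, -1.94, -0.0]
contact_force: [-0.7, 0.4, -1.4]
opening: 0.0351
grip_force: 67.0
```

```bash
python3 -c "
from h import *
im,d,W=pts('wrist'); cv2.imwrite('pics/w2.png',im)
hsv=cv2.cvtColor(im,cv2.COLOR_BGR2HSV); X,Y,Z=np.moveaxis(W,-1,0)
g=(hsv[...,0]>40)&(hsv[...,0]<85)&(hsv[...,1]>80)&(X<.62)&(X>.34)&(Y>-.4)&(Z>.03)&(Z<.04)
q=W[g];print(len(q),cv2.minAreaRect(q[:,:2].astype(np.float32)*1000))
im,d,W=pts('top'); cv2.imwrite('pics/t2.png',cv2.resize(im[120:330,260:540],None,fx=2.8,fy=2.8))
o=get_obs(); print(o['t'],o['tool_pos'],o['dq'].round(3)); go([.4517,-.350,.085],-.239)"
```

```text
4205 ((464.8226013183594, -289.7031555175781), (188.69525146484375, 84.17169189453125), 76.26882934570312)
6.6333 [ 0.45323849 -0.3475342   0.3293415 ] [ 0.007 -0.004 -0.004 -0.001 -0.004 -0.001]
shift cm [-0.29 -0.08  8.96] turn [-0.001 -0.001  0.002] dist 9.0
```

View pics/w2.png

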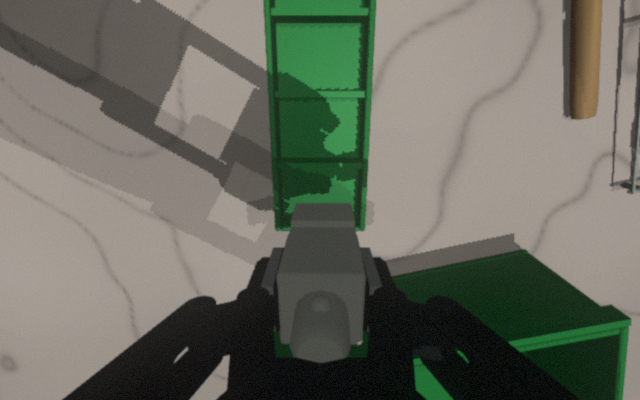

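Wrist view: bottle 0 is held upright at px (320,300), over the end cell of the tray, whose centre line is at px x≈320. I'll lower it.

{"method": "arm_command", "body": {"plan": [[[-0.3, -0.2, 3, 0, 0, 0], [-0.3, -0.2, 6, 0, 0, 0], [-0.3, -0.2, 8, 0, 0, 0], [-0.3, -0.2, 8.7, 0, 0, 0], [-0.3, -0.2, 9.1, 0, 0, 0], [-0.3, -0.2, 9.1, 0, 0, 0], [-0.3, -0.2, 9.1, 0, 0, 0]]]}}

```text
t: 7.22
tool_pos: [0.4512, -0.3505, 0.2402]
tool_rot: [2.468, 1.943, 0.0]
contact_force: [-0.9, 2.2, 2.0]
opening: 0.0353
grip_force: 67.2
```

```bash
python3 -c "
from h import *
o=get_obs(); print(o['t'],o['tool_pos'],o['contact_force'],o['dq'].round(3)); go([.4517,-.350,.085],-.239)"
```

```text
7.2167 [ 0.45124233 -0.3504871   0.24023957] [-0.90199188  2.24714327  2.02860204] [-0.002 -0.001 -0.     0.005  0.001 -0.001]
shift cm [0.06 0.03 0.05] turn [0.001 0.    0.002] dist 0.1
```

```bash
python3 -c "
from h import *
go([.5303,.2237,.175],.238)"
```

```text
shift cm [57.67 -5.77 -8.96] turn [ 0.001  0.    -0.475] dist 58.6
```

{"method": "arm_command", "body": {"plan": [[[0, 0, 0, 0, 0, 0], [0, 0, 0, 0, 0, 0], [0, 0, 0, 0, 0, 0], [0, 0, -4, 0, 0, 0], [0, 0, -8, 0, 0, 0], [0, 0, -9, 0, 0, 0], [57.7, -5.8, -9, 0, 0, -0.475], [57.7, -5.8, -9, 0, 0, -0.475], [57.7, -5.8, -9, 0, 0, -0.475], [57.7, -5.8, -9, 0, 0, -0.475], [57.7, -5.8, -9, 0, 0, -0.475], [57.7, -5.8, -9, 0, 0, -0.475]]], "gripper": -1}}

```text
t: 8.22
tool_pos: [0.4848, -0.1017, 0.3294]
tool_rot: [1.943, 2.467, 0.001]
contact_force: [0.3, -0.7, -0.2]
opening: 0.0851
grip_force: 0.0
```

```bash
python3 -c "
from h import *
im,d,W=pts('top')
X,Y,Z=np.moveaxis(W,-1,0)
g=(Z>.1)&(Z<.135)&(Y<-.28)&(Y>-.42)&(X>.38)&(X<.54); q=W[g]; print(len(q),np.percentile(q,[2,50,98],axis=0).round(4))
go([.5303,.2237,.175],.238)"
```

```text
274 [[ 0.433  -0.3683  0.1017]
 [ 0.4523 -0.3467  0.1065]
 [ 0.4696 -0.3327  0.1286]]
shift cm [29.97 12.04  0.11] turn [ 0.003 -0.004  0.004] dist 32.3
```

Bottle 0 stands upright in the end cell, with its shoulder at z≈0.105 and its centre near (0.4515,-0.350).

{"method": "arm_command", "body": {"plan": [[[30, 12, 0.1, 0, 0, 0], [30, 12, 0.1, 0, 0, 0], [30, 12, 0.1, 0, 0, 0], [30, 12, 0.1, 0, 0, 0], [30, 12, 0.1, 0, 0, 0], [30, 12, 0.1, 0, 0, 0], [30, 12, 0.1, 0, 0, 0], [30, 12, 0.1, 0, 0, 0], [30, 12, 0.1, 0, 0, 0], [30, 12, 0.1, 0, 0, 0], [30, 12, 0.1, 0, 0, 0]]]}}

```text
t: 9.18
tool_pos: [0.5312, 0.216, 0.3278]
tool_rot: [1.943, 2.468, -0.0]
contact_force: [-0.2, 0.3, 0.9]
opening: 0.0853
grip_force: 0.0
```

```bash
python3 -c "
from h import *
im,d,W=pts('wrist')
X,Y,Z=np.moveaxis(W,-1,0)
for lo,hi in((.1,.112),):
  k,l,s,c=cv2.connectedComponentsWithStats(((Z>lo)&(Z<hi)&(X>.45)&(X<.6)&(Y>.15)).astype(np.uint8))
  for i in range(1,k):
    if s[i,4]>60:
      q=W[l==i]; print(c[i].round(),s[i,4],cv2.minAreaRect(q[:,:2].astype(np.float32)*1000),np.median(q[:,2]))
go([.5303,.2237,.086],.238)"
```

```text
[320.  14.] 1533 ((501.0290832519531, 339.9263610839844), (36.12971878051758, 12.368021965026855), 14.536454200744629) 0.10587086443927315
[321. 111.] 2209 ((514.0742797851562, 287.7061767578125), (36.247989654541016, 35.28360366821289), 13.644407272338867) 0.10595823424737347
[321. 208.] 1641 ((529.9989013671875, 224.08343505859375), (36.01409149169922, 36.020477294921875), 14.157196998596191) 0.10591651479306491
shift cm [0.82 0.11 8.7 ] turn [-0.     0.    -0.002] dist 8.7
```

{"method": "arm_command", "body": {"plan": [[[0.8, 0, 3, 0, 0, 0], [0.8, 0, 6, 0, 0, 0], [0.8, 0, 8, 0, 0, 0], [0.8, 0, 8.9, 0, 0, 0], [0.8, 0, 8.9, 0, 0, 0], [0.8, 0, 8.9, 0, 0, 0], [0.8, 0, 8.9, 0, 0, 0]]]}}

```text
t: 9.82
tool_pos: [0.5302, 0.2237, 0.2408]
tool_rot: [1.943, 2.466, 0.004]
contact_force: [0.3, 0.2, 0.5]
opening: 0.0853
grip_force: 0.0
```

```bash
python3 -c "
from h import *
go([.530,.2240,.086],.238)"
```

```text
shift cm [ 0.03 -0.01  0.01] turn [ 0.003 -0.    -0.002] dist 0.0
```

{"method": "arm_command", "body": {"plan": [[[0, 0, 0, 0, 0, 0], [0, 0, 0, 0, 0, 0], [0, 0, 0, 0, 0, 0], [0, 0, 0, 0, 0, 0], [0, 0, 0, 0, 0, 0], [0, 0, 0, 0, 0, 0], [1.9, 0, 0, 0, -0.08, 0], [3.65, 0, 0.1, 0, -0.156, 0], [3.65, 0, 0.1, 0, -0.156, 0], [3.65, 0, 0.1, 0, -0.156, 0], [1.9, 0, 0, 0, -0.08, 0], [0, 0, 0, 0, 0, 0]]], "gripper": 1, "force": 60}}

```text
t: 10.82
tool_pos: [0.5295, 0.2246, 0.2396]
tool_rot: [-1.939, -2.47, -0.005]
contact_force: [-0.6, 0.6, -0.4]
opening: 0.0357
grip_force: 60.1
```

{"method": "arm_command", "body": {"plan": [[[-1.9, 0, 0, 0, 0.08, 0], [-3.65, 0, 0.1, 0, 0.156, 0], [-3.65, 0, 0.1, 0, 0.156, 0], [-3.65, 0, 0.1, 0, 0.156, 0], [-1.9, 0, 0, 0, 0.08, 0], [0, 0, 0, 0, 0, 0], [0, 0, 0, 0, 0, 0], [0, 0, -0.4, 0, 0, 0], [0, 0, -0.8, 0, 0, 0], [0, 0, -1.2, 0, 0, 0], [0, 0, -1.2, 0, 0, 0]]]}}

```text
t: 11.73
tool_pos: [0.5295, 0.2233, 0.2515]
tool_rot: [-1.944, -2.467, -0.0]
contact_force: [0.4, 0.3, -1.1]
opening: 0.0355
grip_force: 61.0
```

```bash
python3 -c "
from h import *
print(get_obs()['contact_force']);go([.4659,-.2917,.175],-.239)"
```

```text
[ 0.35100146  0.28190372 -1.11935986]
shift cm [-48.59 -18.22  -7.84] turn [-0.    -0.     0.475] dist 52.5
```

{"method": "arm_command", "body": {"plan": [[[0, 0, -4, 0, 0, 0], [0, 0, -7.8, 0, 0, 0], [-48.6, -18.2, -7.8, 0, 0, 0.475], [-48.6, -18.2, -7.8, 0, 0, 0.475], [-48.6, -18.2, -7.8, 0, 0, 0.475], [-48.6, -18.2, -7.8, 0, 0, 0.475], [-48.6, -18.2, -7.8, 0, 0, 0.475], [-48.6, -18.2, -7.8, 0, 0, 0.475], [-48.6, -18.2, -7.8, 0, 0, 0.475], [-48.6, -18.2, -7.8, 0, 0, 0.475], [-48.6, -18.2, -7.8, 0, 0, 0.475], [-48.6, -18.2, -7.8, 0, 0, 0.475]]]}}

```text
t: 12.73
tool_pos: [0.4773, -0.1918, 0.3286]
tool_rot: [-2.469, -1.939, 0.0]
contact_force: [1.8, 0.1, -1.1]
opening: 0.0352
grip_force: 67.1
```

```bash
python3 -c "
from h import *
print(get_obs()['contact_force'],get_obs()['dq'].round(2));go([.4659,-.2917,.175],-.239)"
```

```text
[ 1.7798486   0.06868196 -1.12979704] [-0.92  0.29 -0.26  0.   -0.04 -0.91]
shift cm [-9.98  1.26 -0.12] turn [-0.001 -0.001 -0.   ] dist 10.1
```

{"method": "arm_command", "body": {"plan": [[[-4, 0.5, 0, 0, 0, 0], [-8, 1, 0, 0, 0, 0], [-10.1, 1.2, 0, 0, 0, 0], [-10.1, 1.2, 0, 0, 0, 0], [-10.1, 1.2, 0, 0, 0, 0], [-10.1, 1.2, 3, 0, 0, 0], [-10.1, 1.2, 6, 0, 0, 0], [-10.1, 1.2, 8, 0, 0, 0], [-10.1, 1.2, 8.6, 0, 0, 0], [-10.1, 1.2, 9, 0, 0, 0], [-10.1, 1.2, 9, 0, 0, 0], [-10.1, 1.2, 9, 0, 0, 0]]]}}

```text
t: 13.73
tool_pos: [0.467, -0.2898, 0.2397]
tool_rot: [2.468, 1.943, 0.001]
contact_force: [-0.1, -0.7, -1.9]
opening: 0.0352
grip_force: 66.7
```

```bash
python3 -c "
from h import *
print(get_obs()['contact_force'],get_obs()['dq'].round(2));go([.4659,-.2917,.085],-.239); go([.5143,.2872,.175],.238)"
```

```text
[-0.13345222 -0.67137657 -1.85930673] [-0.    0.   -0.   -0.   -0.01 -0.  ]
shift cm [-0.21 -0.07 -0.  ] turn [0.001 0.    0.002] dist 0.2
shift cm [57.2  -8.94 -9.02] turn [ 0.001  0.    -0.475] dist 58.6
```

{"method": "arm_command", "body": {"plan": [[[0, 0, 0.15, 0, 0, 0], [0, 0, 0.15, 0, 0, 0]]]}}

```text
t: 13.9
tool_pos: [0.4673, -0.2903, 0.2391]
tool_rot: [2.468, 1.942, 0.001]
contact_force: [-2.1, 1.8, 5.1]
opening: 0.0352
grip_force: 67.2
```

{"method": "arm_command", "body": {"plan": [[[0, 0, 0, 0, 0, 0], [0, 0, 0, 0, 0, 0], [0, 0, 0, 0, 0, 0], [0, 0, -4, 0, 0, 0], [0, 0, -8, 0, 0, 0], [0, 0, -9.2, 0, 0, 0], [57.2, -8.9, -9.2, 0, 0, -0.475], [57.2, -8.9, -9.2, 0, 0, -0.475], [57.2, -8.9, -9.2, 0, 0, -0.475], [57.2, -8.9, -9.2, 0, 0, -0.475], [57.2, -8.9, -9.2, 0, 0, -0.475], [57.2, -8.9, -9.2, 0, 0, -0.475]]], "gripper": -1}}

```text
t: 14.9
tool_pos: [0.4872, -0.0395, 0.3294]
tool_rot: [1.943, 2.467, 0.001]
contact_force: [0.3, -0.1, 0.2]
opening: 0.0851
grip_force: 0.0
```

```bash
python3 -c "
from h import *
go([.5141,.2873,.175],.238)"
```

```text
shift cm [ 3.114e+01  1.028e+01 -3.000e-02] turn [ 0.001  0.    -0.001] dist 32.8
```

{"method": "arm_command", "body": {"plan": [[[31.7, 10.3, 0, 0, 0, 0], [31.7, 10.3, 0, 0, 0, 0], [31.7, 10.3, 0, 0, 0, 0], [31.7, 10.3, 0, 0, 0, 0], [31.7, 10.3, 0, 0, 0, 0], [31.7, 10.3, 0, 0, 0, 0], [31.7, 10.3, 0, 0, 0, 0], [31.7, 10.3, 0, 0, 0, 0], [31.7, 10.3, 0, 0, 0, 0], [31.7, 10.3, 0, 0, 0, 0], [31.7, 10.3, 3, 0, 0, 0], [31.7, 10.3, 5, 0, 0, 0]]]}}

```text
t: 15.9
tool_pos: [0.5135, 0.2902, 0.279]
tool_rot: [1.943, 2.467, 0.002]
contact_force: [-0.5, -0.6, 0.2]
opening: 0.0853
grip_force: 0.0
```

```bash
python3 -c "
from h import *
go([.5141,.2873,.086],.238)"
```

```text
shift cm [-0.3  -0.01  3.83] turn [ 0.002  0.    -0.002] dist 3.8
```

{"method": "arm_command", "body": {"plan": [[[-0.3, 0, 2, 0, 0, 0], [-0.3, 0, 3.8, 0, 0, 0], [-0.3, 0, 3.8, 0, 0, 0], [-0.3, 0, 3.8, 0, 0, 0], [-0.3, 0, 3.8, 0, 0, 0]]]}}

```text
t: 16.32
tool_pos: [0.5145, 0.2875, 0.2425]
tool_rot: [1.944, 2.467, 0.002]
contact_force: [0.2, -0.2, 0.2]
opening: 0.0852
grip_force: 0.0
```

```bash
python3 -c "
from h import *
go([.5141,.2873,.086],.238)"
```

```text
shift cm [-0.01 -0.04  0.18] turn [ 0.002 -0.    -0.002] dist 0.2
```

{"method": "arm_command", "body": {"plan": [[[0, 0, 0.15, 0, 0, 0], [0, 0, 0.15, 0, 0, 0], [0, 0, 0.15, 0, 0, 0], [0, 0, 0.15, 0, 0, 0], [0, 0, 0.15, 0, 0, 0], [0, 0, 0.15, 0, 0, 0], [1.9, 0, 0.15, 0, -0.08, 0], [3.65, 0, 0.25, 0, -0.156, 0], [3.65, 0, 0.25, 0, -0.156, 0], [3.65, 0, 0.25, 0, -0.156, 0], [1.9, 0, 0.15, 0, -0.08, 0], [0, 0, 0.15, 0, 0, 0]]], "gripper": 1, "force": 60}}

```text
t: 17.32
tool_pos: [0.5142, 0.2885, 0.2408]
tool_rot: [-1.939, -2.471, -0.004]
contact_force: [0.0, -0.2, -0.5]
opening: 0.0352
grip_force: 60.0
```

{"method": "arm_command", "body": {"plan": [[[-1.9, 0, 0, 0, 0.08, 0], [-3.65, 0, 0.1, 0, 0.156, 0], [-3.65, 0, 0.1, 0, 0.156, 0], [-3.65, 0, 0.1, 0, 0.156, 0], [-1.9, 0, 0, 0, 0.08, 0], [0, 0, 0, 0, 0, 0], [0, 0, 0, 0, 0, 0], [0, 0, -0.4, 0, 0, 0], [0, 0, -0.8, 0, 0, 0], [0, 0, -1.2, 0, 0, 0], [0, 0, -1.2, 0, 0, 0]]]}}

```text
t: 18.23
tool_pos: [0.5143, 0.2873, 0.2525]
tool_rot: [-1.944, -2.467, -0.001]
contact_force: [0.6, -0.5, -1.4]
opening: 0.0354
grip_force: 60.3
```

```bash
python3 -c "
from h import *
print(get_obs()['contact_force']);go([.4795,-.2335,.175],-.239)"
```

```text
[ 0.63243009 -0.50676621 -1.38893401]
shift cm [-49.82 -15.55  -7.76] turn [ 0.    -0.001  0.475] dist 52.8
```

{"method": "arm_command", "body": {"plan": [[[0, 0, -4, 0, 0, 0], [0, 0, -7.8, 0, 0, 0], [-49.8, -15.6, -7.8, 0, 0, 0.475], [-49.8, -15.6, -7.8, 0, 0, 0.475], [-49.8, -15.6, -7.8, 0, 0, 0.475], [-49.8, -15.6, -7.8, 0, 0, 0.475], [-49.8, -15.6, -7.8, 0, 0, 0.475], [-49.8, -15.6, -7.8, 0, 0, 0.475], [-49.8, -15.6, -7.8, 0, 0, 0.475], [-49.8, -15.6, -7.8, 0, 0, 0.475], [-49.8, -15.6, -7.8, 0, 0, 0.475], [-49.8, -15.6, -7.8, 0, 0, 0.475]]]}}

```text
t: 19.23
tool_pos: [0.4851, -0.1301, 0.3298]
tool_rot: [-2.47, -1.941, -0.001]
contact_force: [1.1, -0.1, -1.1]
opening: 0.0352
grip_force: 67.0
```

```bash
python3 -c "
from h import *
print(get_obs()['contact_force'],get_obs()['dq'].round(2));go([.4795,-.2335,.175],-.239)"
```

```text
[ 1.10266372 -0.05578192 -1.14158207] [-0.97  0.21 -0.18  0.   -0.04 -0.96]
shift cm [-10.18   1.9   -0.  ] turn [ 0.    -0.001 -0.   ] dist 10.4
```

{"method": "arm_command", "body": {"plan": [[[-4, 0.7, 0, 0, 0, 0], [-8, 1.4, 0, 0, 0, 0], [-10.4, 1.9, 0, 0, 0, 0], [-10.4, 1.9, 0, 0, 0, 0], [-10.4, 1.9, 0, 0, 0, 0], [-10.4, 1.9, 3, 0, 0, 0], [-10.4, 1.9, 6, 0, 0, 0], [-10.4, 1.9, 8, 0, 0, 0], [-10.4, 1.9, 8.8, 0, 0, 0], [-10.4, 1.9, 9.2, 0, 0, 0], [-10.4, 1.9, 9.2, 0, 0, 0], [-10.4, 1.9, 9.2, 0, 0, 0]]]}}

```text
t: 20.23
tool_pos: [0.4804, -0.2321, 0.2399]
tool_rot: [-2.466, -1.942, 0.001]
contact_force: [-5.2, 3.6, 9.7]
opening: 0.0353
grip_force: 68.1
```

```bash
python3 -c "
from h import *
print(get_obs()['contact_force'],get_obs()['dq'].round(2));go([.4795,-.2335,.085],-.239); go([.4982,.3507,.175],.238)"
```

```text
[-5.24537976  3.62641192  9.7227664 ] [ 0.   -0.    0.   -0.   -0.01 -0.  ]
shift cm [-0.16 -0.06  0.02] turn [-0.003 -0.001  0.002] dist 0.2
shift cm [ 57.09 -11.95  -8.86] turn [-0.002 -0.002 -0.475] dist 59.0
```

Seated with 10 N of contact. I'll release it and go for bottle 3.

{"method": "arm_command", "body": {"plan": [[[0, 0, 0, 0, 0, 0], [0, 0, 0, 0, 0, 0], [0, 0, 0, 0, 0, 0], [0, 0, -4, 0, 0, 0], [0, 0, -8, 0, 0, 0], [0, 0, -9.1, 0, 0, 0], [57.1, -12, -9.1, 0, 0, -0.475], [57.1, -12, -9.1, 0, 0, -0.475], [57.1, -12, -9.1, 0, 0, -0.475], [57.1, -12, -9.1, 0, 0, -0.475], [57.1, -12, -9.1, 0, 0, -0.475], [57.1, -12, -9.1, 0, 0, -0.475]]], "gripper": -1}}

```text
t: 21.23
tool_pos: [0.4874, 0.0186, 0.329]
tool_rot: [1.943, 2.468, 0.001]
contact_force: [1.2, 0.1, -0.1]
opening: 0.0852
grip_force: 0.0
```

```bash
python3 -c "
from h import *
go([.4982,.3507,.175],.238)"
```

```text
shift cm [32.03  8.84 -0.07] turn [ 0.001  0.    -0.001] dist 33.2
```

{"method": "arm_command", "body": {"plan": [[[32.3, 8.8, 0, 0, 0, 0], [32.3, 8.8, 0, 0, 0, 0], [32.3, 8.8, 0, 0, 0, 0], [32.3, 8.8, 0, 0, 0, 0], [32.3, 8.8, 0, 0, 0, 0], [32.3, 8.8, 0, 0, 0, 0], [32.3, 8.8, 0, 0, 0, 0], [32.3, 8.8, 0, 0, 0, 0], [32.3, 8.8, 0, 0, 0, 0], [32.3, 8.8, 0, 0, 0, 0], [32.3, 8.8, 3, 0, 0, 0], [32.3, 8.8, 5, 0, 0, 0]]]}}

```text
t: 22.23
tool_pos: [0.4978, 0.3507, 0.2786]
tool_rot: [1.943, 2.467, 0.002]
contact_force: [-0.9, 0.4, -0.4]
opening: 0.0858
grip_force: 0.0
```

```bash
python3 -c "
from h import *
im,d,W=pts('wrist')
X,Y,Z=np.moveaxis(W,-1,0)
k,l,s,c=cv2.connectedComponentsWithStats(((Z>.1)&(Z<.112)&(X>.45)&(X<.6)&(Y>.3)&(Y<.4)).astype(np.uint8))
for i in range(1,k):
    if s[i,4]>60:
      q=W[l==i]; print(c[i].round(),s[i,4],cv2.minAreaRect(q[:,:2].astype(np.float32)*1000),np.median(q[:,2]))
go([.4982,.3507,.086],.238)"
```

```text
[321. 249.] 2618 ((498.0014953613281, 352.2782897949219), (36.06515121459961, 36.0914306640625), 14.220122337341309) 0.1059665031700704
shift cm [0.08 0.26 3.21] turn [-0.008  0.002 -0.002] dist 3.2
```

{"method": "arm_command", "body": {"plan": [[[0.1, 0.1, 2, 0, 0, 0], [0.1, 0.1, 3.5, 0, 0, 0], [0.1, 0.1, 3.5, 0, 0, 0], [0.1, 0.1, 3.5, 0, 0, 0], [0.1, 0.1, 3.5, 0, 0, 0]]]}}

```text
t: 22.7
tool_pos: [0.4989, 0.352, 0.2452]
tool_rot: [1.944, 2.467, 0.002]
contact_force: [0.1, 0.6, 0.2]
opening: 0.0855
grip_force: 0.0
```

```bash
python3 -c "
from h import *
go([.4981,.3512,.086],.238)"
```

```text
shift cm [-0.06 -0.09  0.45] turn [ 0.002 -0.    -0.002] dist 0.5
```

{"method": "arm_command", "body": {"plan": [[[0, -0.1, 0.45, 0, 0, 0], [0, -0.1, 0.45, 0, 0, 0], [0, -0.1, 0.45, 0, 0, 0], [0, -0.1, 0.45, 0, 0, 0], [0, -0.1, 0.45, 0, 0, 0], [0, -0.1, 0.45, 0, 0, 0], [1.9, -0.1, 0.45, 0, -0.08, 0], [3.65, -0.1, 0.55, 0, -0.156, 0], [3.65, -0.1, 0.55, 0, -0.156, 0], [3.65, -0.1, 0.55, 0, -0.156, 0], [1.9, -0.1, 0.45, 0, -0.08, 0], [0, -0.1, 0.45, 0, 0, 0]]], "gripper": 1, "force": 60}}

```text
t: 23.7
tool_pos: [0.4975, 0.3528, 0.24]
tool_rot: [-1.939, -2.47, -0.004]
contact_force: [-0.7, 0.2, -0.9]
opening: 0.0355
grip_force: 60.3
```

{"method": "arm_command", "body": {"plan": [[[-1.9, 0, 0, 0, 0.08, 0], [-3.65, 0, 0.1, 0, 0.156, 0], [-3.65, 0, 0.1, 0, 0.156, 0], [-3.65, 0, 0.1, 0, 0.156, 0], [-1.9, 0, 0, 0, 0.08, 0], [0, 0, 0, 0, 0, 0], [0, 0, 0, 0, 0, 0], [0, 0, -0.4, 0, 0, 0], [0, 0, -0.8, 0, 0, 0], [0, 0, -1.2, 0, 0, 0], [0, 0, -1.2, 0, 0, 0]]]}}

```text
t: 24.62
tool_pos: [0.4977, 0.3515, 0.2521]
tool_rot: [-1.944, -2.467, -0.001]
contact_force: [0.1, 1.1, -2.5]
opening: 0.0351
grip_force: 61.0
```

```bash
python3 -c "
from h import *
print(get_obs()['contact_force']);go([.4937,-.1752,.175],-.239)"
```

```text
[ 0.05666186  1.10916185 -2.54109342]
shift cm [-51.11 -12.7   -7.8 ] turn [-0.    -0.001  0.475] dist 53.2
```

{"method": "arm_command", "body": {"plan": [[[0, 0, -4, 0, 0, 0], [0, 0, -7.8, 0, 0, 0], [-51.1, -12.7, -7.8, 0, 0, 0.475], [-51.1, -12.7, -7.8, 0, 0, 0.475], [-51.1, -12.7, -7.8, 0, 0, 0.475], [-51.1, -12.7, -7.8, 0, 0, 0.475], [-51.1, -12.7, -7.8, 0, 0, 0.475], [-51.1, -12.7, -7.8, 0, 0, 0.475], [-51.1, -12.7, -7.8, 0, 0, 0.475], [-51.1, -12.7, -7.8, 0, 0, 0.475], [-51.1, -12.7, -7.8, 0, 0, 0.475], [-51.1, -12.7, -7.8, 0, 0, 0.475]]]}}

```text
t: 25.62
tool_pos: [0.4934, -0.0667, 0.3292]
tool_rot: [-2.47, -1.94, -0.0]
contact_force: [0.9, 0.3, -1.5]
opening: 0.0355
grip_force: 67.4
```

```bash
python3 -c "
from h import *
print(get_obs()['contact_force'],get_obs()['dq'].round(2));go([.4937,-.1752,.175],-.239)"
```

```text
[ 0.93181883  0.31433534 -1.5258515 ] [-0.99  0.12 -0.11  0.   -0.03 -0.98]
shift cm [-10.53   2.59  -0.06] turn [-0.001 -0.001  0.   ] dist 10.8
```

{"method": "arm_command", "body": {"plan": [[[-4, 1, 0, 0, 0, 0], [-8, 2, 0, 0, 0, 0], [-10.8, 2.6, 0, 0, 0, 0], [-10.8, 2.6, 0, 0, 0, 0], [-10.8, 2.6, 0, 0, 0, 0], [-10.8, 2.6, 3, 0, 0, 0], [-10.8, 2.6, 6, 0, 0, 0], [-10.8, 2.6, 8, 0, 0, 0], [-10.8, 2.6, 8.8, 0, 0, 0], [-10.8, 2.6, 9.1, 0, 0, 0], [-10.8, 2.6, 9.1, 0, 0, 0], [-10.8, 2.6, 9.1, 0, 0, 0]]]}}

```text
t: 26.62
tool_pos: [0.4946, -0.1746, 0.2393]
tool_rot: [-2.468, -1.943, -0.001]
contact_force: [-1.9, 1.2, 1.9]
opening: 0.0351
grip_force: 67.4
```

```bash
python3 -c "
from h import *
print(get_obs()['contact_force'],get_obs()['dq'].round(2));go([.4937,-.1752,.085],-.239)
im,d,W=pts('top'); cv2.imwrite('pics/t3.png',cv2.resize(im[120:280,280:520],None,fx=3.3,fy=3.3))
X,Y,Z=np.moveaxis(W,-1,0); hsv=cv2.cvtColor(im,cv2.COLOR_BGR2HSV)
k,l,s,c=cv2.connectedComponentsWithStats(((Z>.022)&(Z<.04)&(hsv[...,2]<90)&(X>.38)&(X<.8)&(Y>-.13)&(Y<.1)).astype(np.uint8))
for i in range(1,k):
    if s[i,4]>60:
      q=W[l==i]; print(c[i].round(),s[i,4],cv2.minAreaRect(q[:,:2].astype(np.float32)*1000),np.median(q[:,2]))
"
```

```text
[-1.86413933  1.20482496  1.90849019] [-0.01  0.   -0.    0.   -0.    0.  ]
shift cm [-0.08 -0.07 -0.04] turn [-0.    -0.001  0.002] dist 0.1
[323. 144.] 166 ((691.86865234375, -28.618927001953125), (34.3039436340332, 32.832740783691406), 81.95902252197266) 0.029722197119314286
[307. 176.] 166 ((613.714599609375, 8.011977195739746), (32.65688705444336, 33.441654205322266), 75.51099395751953) 0.029775277306368975
[311. 211.] 165 ((529.6103515625, -5.416339874267578), (33.20717239379883, 31.048673629760742), 1.3693078756332397) 0.02978253143736176
[321. 238.] 173 ((464.904541015625, -28.692703247070312), (33.47225570678711, 33.434967041015625), 46.918540954589844) 0.02982490590265574
```

View pics/t3.png

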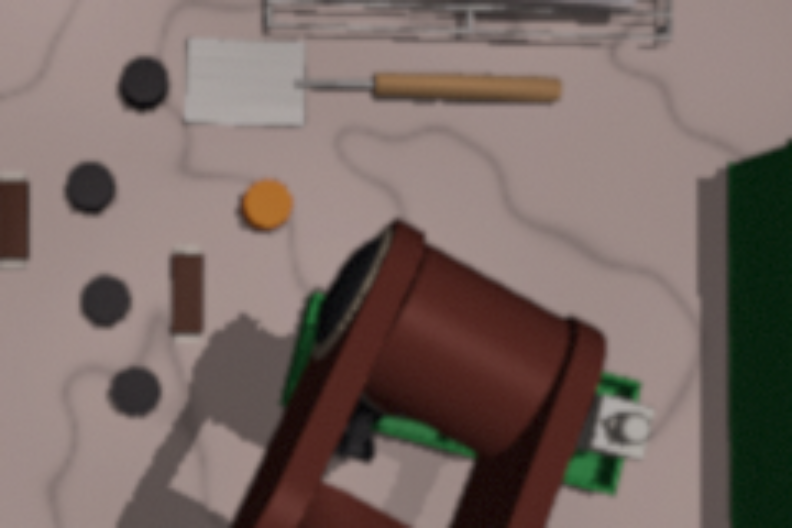

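The top crop shows four black discs, the caps, at (143,82), (90,187), (105,300) and (135,390). The last one has been knocked to (0.465,-0.029) and is still upright. Only these match "black ribbed"; the disc at (267,205) is the orange look-alike, so I leave it. I'll release bottle 3 and hover over the nearest cap.

{"method": "arm_command", "body": {"plan": [[[0, 0, 0, 0, 0, 0], [0, 0, 0, 0, 0, 0], [0, 0, 0, 0, 0, 0], [0, 0, -4, 0, 0, 0], [0, 0, -8, 0, 0, 0], [0, 0, -10, 0, 0, 0], [13.5, -6.3, -10, 0, 0, 0], [13.5, -6.3, -10, 0, 0, 0], [13.5, -6.3, -10, 0, 0, 0], [13.5, -6.3, -10, 0, 0, 0], [13.5, -6.3, -10, 0, 0, 0], [13.5, -6.3, -10, 0, 0, 0]]], "gripper": -0.3}}

```text
t: 27.67
tool_pos: [0.4648, -0.0285, 0.3385]
tool_rot: [2.466, 1.944, 0.001]
contact_force: [1.3, -0.1, 0.7]
opening: 0.0554
grip_force: 0.0
```

```bash
cat >> h.py <<'E'
def caps(x0,x1,y0,y1,zlo=.022,zhi=.04,name='wrist'):
    im,d,W=pts(name); X,Y,Z=np.moveaxis(W,-1,0); hsv=cv2.cvtColor(im,cv2.COLOR_BGR2HSV)
    k,l,s,c=cv2.connectedComponentsWithStats(((Z>zlo)&(Z<zhi)&(X>x0)&(X<x1)&(Y>y0)&(Y<y1)).astype(np.uint8))
    for i in range(1,k):
        if s[i,4]>150:
            q=W[l==i]; print(c[i].round(),s[i,4],cv2.minAreaRect(q[:,:2].astype(np.float32)*1000)[:2],np.median(q[:,2]).round(4),im[l==i].mean(0).round())
    return im
E
python3 -c "
from h import *
print(get_obs()['opening'],get_obs()['dq'].round(3))
cv2.imwrite('pics/w3.png',caps(.4,.75,-.06,.05))
go([.466,-.029,.024],-.239)
im=caps(.40,.55,-.4,-.15,.115,.14,'top')
im=caps(.40,.55,-.4,-.15,.098,.112,'top')
"
```

```text
0.05542353583919402 [-0.042  0.022 -0.019 -0.005 -0.001 -0.004]
[474. 110.] 1465 ((613.8074340820312, 10.438880920410156), (35.474510192871094, 35.47689437866211)) 0.03 [39. 40. 41.]
[565. 131.] 1491 ((693.0952758789062, -26.86178207397461), (35.798362731933594, 36.3702392578125)) 0.0299 [27. 28. 29.]
[385. 147.] 1242 ((531.3468017578125, -2.471385955810547), (35.02764892578125, 35.00641632080078)) 0.03 [50. 52. 53.]
[322. 187.] 1100 ((466.2861633300781, -26.33068084716797), (34.93525695800781, 35.632301330566406)) 0.03 [31. 33. 35.]
shift cm [ 0.06  0.07 15.98] turn [0.001 0.    0.002] dist 16.0
[388. 227.] 180 ((494.53582763671875, -175.62945556640625), (36.21540069580078, 36.02256774902344)) 0.1046 [143. 142. 145.]
[413. 235.] 180 ((479.6995849609375, -232.51524353027344), (36.46712875366211, 35.886077880859375)) 0.1048 [138. 138. 141.]
[440. 241.] 180 ((467.6741943359375, -291.4067687988281), (36.234169006347656, 35.728179931640625)) 0.1047 [133. 134. 138.]
[466. 249.] 184 ((451.8733215332031, -350.9120178222656), (35.82453918457031, 36.14427185058594)) 0.105 [127. 131. 135.]
```

View pics/w3.png

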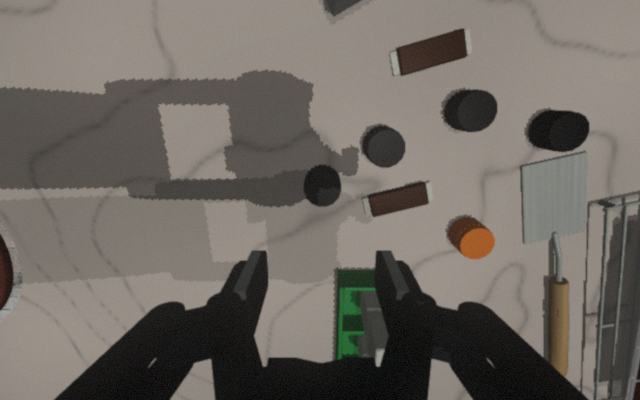

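The wrist view shows black caps at px (322,187), (385,147), (470,110) and (560,131), with the orange look-alike at (472,240). The top camera confirms four bottles upright in the four cells. I'll drop closer and re-measure.

{"method": "arm_command", "body": {"plan": [[[0.15, 0.1, 4, 0, 0, 0], [0.15, 0.1, 7, 0, 0, 0], [0.15, 0.1, 8, 0, 0, 0], [0.15, 0.1, 8, 0, 0, 0], [0.15, 0.1, 8, 0, 0, 0]]]}}

```text
t: 28.23
tool_pos: [0.4666, -0.029, 0.2585]
tool_rot: [-2.47, -1.94, 0.001]
contact_force: [0.1, -0.1, 0.2]
opening: 0.0557
grip_force: 0.0
```

```bash
python3 -c "
from h import *
print(get_obs()['tool_pos'],get_obs()['dq'].round(3))
caps(.4,.75,-.06,.05,.027,.033)
caps(.4,.75,-.06,.05,.027,.033,'top')
go([.4655,-.0277,.024],-.239)
"
```

```text
[ 0.46664196 -0.02896926  0.25853535] [ 0.007 -0.029 -0.035 -0.001 -0.005  0.   ]
[535. 114.] 2665 ((614.514404296875, 10.477156639099121), (34.52450180053711, 35.78630447387695)) 0.03 [33. 34. 35.]
[636. 149.] 255 ((677.7709350585938, -28.12807846069336), (6.596621513366699, 24.749174118041992)) 0.0293 [15. 15. 15.]
[407. 165.] 2195 ((531.5905151367188, -3.2190818786621094), (35.04539108276367, 34.47159194946289)) 0.0301 [51. 52. 54.]
[320. 219.] 1844 ((466.5091857910156, -26.940143585205078), (34.91378402709961, 34.463626861572266)) 0.0301 [26. 28. 29.]
[323. 144.] 154 ((692.4204711914062, -29.538740158081055), (34.869117736816406, 31.491899490356445)) 0.0298 [43. 42. 46.]
[307. 176.] 158 ((613.3435668945312, 7.918006896972656), (34.08220291137695, 33.613525390625)) 0.03 [46. 45. 49.]
shift cm [ 0.07 -0.24  8.17] turn [ 0.003 -0.     0.   ] dist 8.2
```

{"method": "arm_command", "body": {"plan": [[[0.15, -0.1, 4, 0, 0, 0], [0.15, -0.1, 7, 0, 0, 0], [0.15, -0.1, 8.2, 0, 0, 0], [0.15, -0.1, 8.2, 0, 0, 0], [0.15, -0.1, 8.2, 0, 0, 0], [0.15, -0.1, 8.2, 0, 0, 0]]]}}

```text
t: 28.83
tool_pos: [0.4672, -0.0269, 0.1788]
tool_rot: [2.467, 1.94, 0.004]
contact_force: [0.3, 0.1, 0.0]
opening: 0.0555
grip_force: 0.0
```

```bash
python3 -c "
from h import *
print(get_obs()['tool_pos'],get_obs()['contact_force'])
go([.4664,-.0271,.024],-.239)
"
```

```text
[ 0.46721134 -0.02693078  0.17878671] [0.2713116  0.12340606 0.04630975]
shift cm [-0.04 -0.07  0.01] turn [ 0.005 -0.     0.001] dist 0.1
```

{"method": "arm_command", "body": {"plan": [[[0, 0, 0, 0, 0, 0], [0, 0, 0, 0, 0, 0], [0, 0, 0, 0, 0, 0], [0, 0, 0, 0, 0, 0], [0, 0, -4, 0, 0, 0], [0, 0, -8, 0, 0, 0], [0, 0, -12, 0, 0, 0], [0, 0, -16, 0, 0, 0], [0, 0, -16, 0, 0, 0], [0, 0, -16, 0, 0, 0]]], "gripper": 1, "force": 60}}

```text
t: 29.67
tool_pos: [0.4667, -0.0268, 0.3413]
tool_rot: [2.464, 1.938, 0.009]
contact_force: [-0.2, 0.6, -0.4]
opening: 0.036
grip_force: 60.1
```

```bash
python3 -c "
from h import *
o=get_obs();print(o['tool_pos'],o['opening'],o['dq'].round(3))
z=o['tool_pos'][2]-.1547+.006
im,d,W=pts('wrist'); cv2.imwrite('pics/w4.png',im[150:400,170:470])
q=W[(abs(W[...,2]-z)<.006)&(np.hypot(W[...,0]-o['tool_pos'][0],W[...,1]-o['tool_pos'][1])<.03)]
print(len(q),np.median(q[:,2])-o['tool_pos'][2], (np.percentile(q,[1,99],axis=0).mean(0)-o['tool_pos']).round(4))
go([.4945,-.1742,.185],-.239)
"
```

```text
[ 0.46674938 -0.0267547   0.3412635 ] 0.03595617115589579 [-0.002  0.047  0.077  0.001 -0.005  0.001]
5267 -0.149026175614408 [ 1.900e-03  1.000e-04 -1.488e-01]
shift cm [-13.67   6.25  -0.11] turn [ 0.004 -0.     0.001] dist 15.0
```

View pics/w4.png

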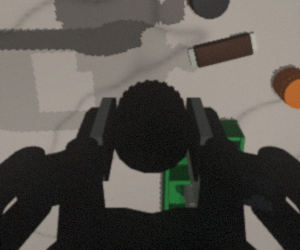

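{"method": "arm_command", "body": {"plan": [[[-4, 1.8, 0, 0, 0, 0], [-8, 3.6, 0, 0, 0, 0], [-12, 5.5, 0, 0, 0, 0], [-13.7, 6.25, 0, 0, 0, 0], [-13.7, 6.25, 0, 0, 0, 0], [-13.7, 6.25, 0, 0, 0, 0], [-13.7, 6.25, 1.5, 0, 0, 0], [-13.7, 6.25, 2, 0, 0, 0], [-13.7, 6.25, 2, 0, 0, 0], [-13.7, 6.25, 2, 0, 0, 0]]]}}

```text
t: 30.55
tool_pos: [0.4938, -0.1733, 0.3153]
tool_rot: [-2.466, -1.942, 0.001]
contact_force: [0.7, 0.3, -0.6]
opening: 0.0361
grip_force: 60.1
```

```bash
python3 -c "
from h import *
o=get_obs();print(o['tool_pos'],o['dq'].round(3))
go([.4946,-.1742,.129],-.239)
im,d,W=pts('scene'); cv2.imwrite('pics/s2.png',cv2.resize(im[100:200,160:310],None,fx=5,fy=5))
"
```

```text
[ 0.49375805 -0.17332925  0.3152649 ] [-0.002 -0.011 -0.024  0.002 -0.003  0.   ]
shift cm [-0.07  0.11  3.16] turn [-0.002 -0.001  0.002] dist 3.2
```

View pics/s2.png

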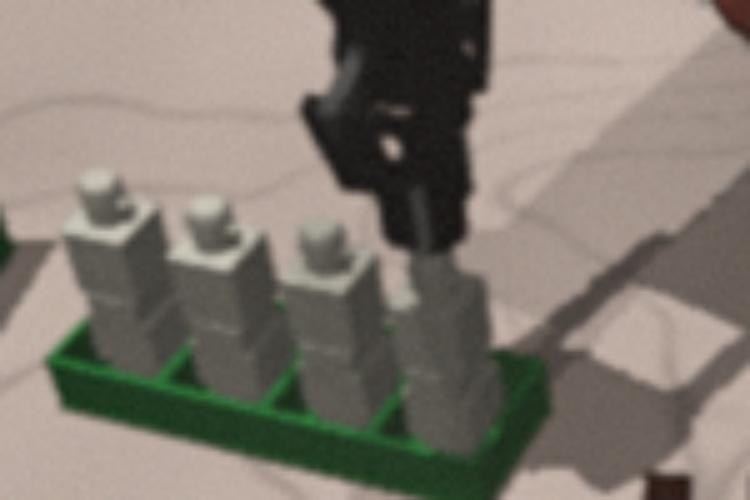

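The scene crop shows the held cap at (428,215), centred over bottle 3's neck at (432,262). All four bottles are upright in the tray.

{"method": "arm_command", "body": {"plan": [[[-0.05, 0.1, 0, 0, 0, 0], [-0.05, 0.1, 0.4, 0, 0, 0], [-0.05, 0.1, 0.8, 0, 0, 0], [-0.05, 0.1, 1.2, 0, 0, 0], [-0.05, 0.1, 1.6, 0, 0, 0], [-0.05, 0.1, 1.8, 0, 0, 0], [-0.05, 0.1, 1.8, 0, 0, 0], [-0.05, 0.1, 1.8, 0, 0, 0]]]}}

```text
t: 31.27
tool_pos: [0.4949, -0.1752, 0.298]
tool_rot: [-2.469, -1.942, 0.0]
contact_force: [0.2, -0.3, 0.4]
opening: 0.0358
grip_force: 60.1
```

No contact force with the rim already below the neck top, so it is aligned. Pressing.

{"method": "arm_command", "body": {"plan": [[[0, 0, 0.3, 0, 0, 0], [0, 0, 0.6, 0, 0, 0], [0, 0, 0.9, 0, 0, 0], [0, 0, 1.2, 0, 0, 0], [0, 0, 1.5, 0, 0, 0], [0, 0, 1.6, 0, 0, 0], [0, 0, 1.6, 0, 0, 0], [0, 0, 1.6, 0, 0, 0]]]}}

```text
t: 31.93
tool_pos: [0.4955, -0.1755, 0.2841]
tool_rot: [2.468, 1.941, 0.0]
contact_force: [-3.2, 0.8, 11.7]
opening: 0.0365
grip_force: 61.1
```

{"method": "arm_command", "body": {"plan": [[[0, 0, 0.25, 0, 0, 0], [0, 0, 0.25, 0, 0, 0], [0, 0, 0.25, 0, 0, 0]]]}}

```text
t: 32.18
tool_pos: [0.4961, -0.1759, 0.2842]
tool_rot: [2.467, 1.94, 0.001]
contact_force: [-5.7, 2.5, 19.9]
opening: 0.0361
grip_force: 62.0
```

```bash
python3 -c "
from h import *
o=get_obs();print(o['tool_pos'],o['contact_force'])
go([.5315,-.0035,.185],-.239)
"
```

```text
[ 0.4961431  -0.17588082  0.28420688] [-5.66963451  2.50817417 19.93495834]
shift cm [17.58 -0.61 -5.58] turn [0.003 0.002 0.001] dist 18.5
```

Hard stop at 20 N, so the rim is on the shoulder. I'll release and go to the next cap.

{"method": "arm_command", "body": {"plan": [[[0, 0, 0, 0, 0, 0], [0, 0, 0, 0, 0, 0], [0, 0, 0, 0, 0, 0], [0, 0, -3, 0, 0, 0], [0, 0, -6, 0, 0, 0], [17.6, -0.6, -6, 0, 0, 0], [17.6, -0.6, -6, 0, 0, 0], [17.6, -0.6, -6, 0, 0, 0], [17.6, -0.6, -6, 0, 0, 0], [17.6, -0.6, -6, 0, 0, 0], [17.6, -0.6, -4, 0, 0, 0], [17.6, -0.6, -4, 0, 0, 0]]], "gripper": -0.3}}

```text
t: 33.18
tool_pos: [0.5294, -0.0017, 0.3157]
tool_rot: [-2.464, -1.942, 0.008]
contact_force: [-1.0, -0.8, -1.5]
opening: 0.0557
grip_force: 0.0
```

{"method": "arm_command", "body": {"plan": [[[0, 0, 4, 0, 0, 0], [0, 0, 6, 0, 0, 0], [0, 0, 6, 0, 0, 0], [0, 0, 6, 0, 0, 0], [0, 0, 6, 0, 0, 0]]]}}

```text
t: 33.6
tool_pos: [0.5312, -0.0034, 0.2611]
tool_rot: [2.469, 1.94, 0.001]
contact_force: [0.1, 0.5, -0.1]
opening: 0.0557
grip_force: 0.0
```

```bash
python3 -c "
from h import *
o=get_obs();print(o['tool_pos'],o['dq'].round(3))
caps(.4,.75,-.06,.05,.027,.033)
caps(.4,.55,-.4,-.15,.124,.145,'top')
go([.5315,-.0032,.024],-.239)
"
```

```text
[ 0.53116656 -0.00335976  0.26108834] [ 0.004 -0.015 -0.024 -0.002 -0.004  0.   ]
[435. 175.] 2096 ((614.4046020507812, 10.570300102233887), (35.07175064086914, 34.7692985534668)) 0.0301 [47. 48. 50.]
[554. 200.] 2018 ((693.0430297851562, -26.679412841796875), (35.30282211303711, 35.5226936340332)) 0.0301 [33. 34. 35.]
[321. 220.] 1796 ((531.679931640625, -2.9760303497314453), (34.891605377197266, 34.67716979980469)) 0.0301 [26. 28. 29.]
[392. 228.] 234 ((493.747802734375, -176.98062133789062), (34.62539291381836, 34.87819290161133)) 0.1348 [43. 43. 45.]
shift cm [-0.   -0.04  8.34] turn [ 0.004 -0.     0.   ] dist 8.3
```

Cap on bottle 3 is home (top at z=0.1348). Descend on cap C and grip.

{"method": "arm_command", "body": {"plan": [[[0.05, 0, 4, 0, 0, 0], [0.05, 0, 7, 0, 0, 0], [0.05, 0, 8.35, 0, 0, 0], [0.05, 0, 8.35, 0, 0, 0], [0.05, 0, 8.35, 0, 0, 0], [0.05, 0, 8.35, 0, 0, 0]]]}}

```text
t: 34.2
tool_pos: [0.5321, -0.0025, 0.1787]
tool_rot: [2.467, 1.94, 0.004]
contact_force: [-0.3, -0.1, 0.3]
opening: 0.0554
grip_force: 0.0
```

{"method": "arm_command", "body": {"plan": [[[0, 0, 0, 0, 0, 0], [0, 0, 0, 0, 0, 0], [0, 0, 0, 0, 0, 0], [0, 0, 0, 0, 0, 0], [0, 0, -4, 0, 0, 0], [0, 0, -8, 0, 0, 0], [0, 0, -12, 0, 0, 0], [0, 0, -16, 0, 0, 0], [0, 0, -16, 0, 0, 0], [0, 0, -16, 0, 0, 0]]], "gripper": 1, "force": 60}}

```text
t: 35.03
tool_pos: [0.5318, -0.0023, 0.3412]
tool_rot: [2.464, 1.938, 0.01]
contact_force: [0.4, 0.5, -1.0]
opening: 0.0348
grip_force: 60.1
```

```bash
python3 -c "
from h import *
o=get_obs();print(o['tool_pos'],o['opening'],o['dq'].round(3))
go([.4804,-.2319,.185],-.239)
"
```

```text
[ 0.53182469 -0.00234941  0.34123473] 0.03479118429261927 [-0.002  0.049  0.077 -0.001 -0.003 -0.001]
shift cm [-23.52   0.41   0.14] turn [ 0.009 -0.001  0.001] dist 23.5
```

{"method": "arm_command", "body": {"plan": [[[-4, 0.1, 0, 0, 0, 0], [-8, 0.1, 0, 0, 0, 0], [-12, 0.2, 0, 0, 0, 0], [-16, 0.3, 0, 0, 0, 0], [-20, 0.3, 0, 0, 0, 0], [-23.5, 0.4, 0, 0, 0, 0], [-23.5, 0.4, 0, 0, 0, 0], [-23.5, 0.4, 0, 0, 0, 0], [-23.5, 0.4, 2, 0, 0, 0], [-23.5, 0.4, 2, 0, 0, 0], [-23.5, 0.4, 2, 0, 0, 0], [-23.5, 0.4, 2, 0, 0, 0]]]}}

```text
t: 36.03
tool_pos: [0.4795, -0.2305, 0.316]
tool_rot: [-2.467, -1.943, 0.0]
contact_force: [0.9, -0.5, -0.0]
opening: 0.0353
grip_force: 60.1
```

```bash
python3 -c "
from h import *
o=get_obs();print(o['tool_pos'],o['dq'].round(3))
go([.4803,-.2322,.143],-.239)
"
```

```text
[ 0.4794633  -0.2304648   0.31599658] [-0.004 -0.009 -0.02  -0.    -0.004 -0.001]
shift cm [-0.15  0.12  1.83] turn [-0.001 -0.001  0.003] dist 1.8
```

{"method": "arm_command", "body": {"plan": [[[-0.1, 0.1, 0, 0, 0, 0], [-0.1, 0.1, 0.4, 0, 0, 0], [-0.1, 0.1, 0.8, 0, 0, 0], [-0.1, 0.1, 1.2, 0, 0, 0], [-0.1, 0.1, 1.6, 0, 0, 0], [-0.1, 0.1, 1.8, 0, 0, 0], [-0.1, 0.1, 1.8, 0, 0, 0], [-0.1, 0.1, 1.8, 0, 0, 0]]]}}

```text
t: 36.7
tool_pos: [0.4799, -0.2327, 0.298]
tool_rot: [-2.469, -1.942, 0.0]
contact_force: [0.4, -0.2, -0.6]
opening: 0.0355
grip_force: 60.1
```

{"method": "arm_command", "body": {"plan": [[[0, 0, 0.3, 0, 0, 0], [0, 0, 0.6, 0, 0, 0], [0, 0, 0.9, 0, 0, 0], [0, 0, 1.2, 0, 0, 0], [0, 0, 1.5, 0, 0, 0], [0, 0, 1.7, 0, 0, 0], [0, 0, 1.85, 0, 0, 0], [0, 0, 1.85, 0, 0, 0], [0, 0, 1.85, 0, 0, 0]]]}}

```text
t: 37.45
tool_pos: [0.4811, -0.2335, 0.2843]
tool_rot: [2.466, 1.94, 0.001]
contact_force: [-4.9, 2.8, 19.4]
opening: 0.0349
grip_force: 62.3
```

```bash
python3 -c "
from h import *
o=get_obs();print(o['tool_pos'],o['contact_force'])
go([.6144,.0103,.185],-.239)
"
```

```text
[ 0.48113405 -0.23352324  0.28425966] [-4.91618165  2.75302796 19.38848757]
shift cm [26.83  7.23 -5.57] turn [0.003 0.002 0.001] dist 28.3
```

Hard stop again at the same height. On to cap B.

{"method": "arm_command", "body": {"plan": [[[0, 0, 0, 0, 0, 0], [0, 0, 0, 0, 0, 0], [0, 0, 0, 0, 0, 0], [0, 0, -3, 0, 0, 0], [0, 0, -6, 0, 0, 0], [26.8, 7.2, -6, 0, 0, 0], [26.8, 7.2, -6, 0, 0, 0], [26.8, 7.2, -6, 0, 0, 0], [26.8, 7.2, -6, 0, 0, 0], [26.8, 7.2, -6, 0, 0, 0], [26.8, 7.2, -6, 0, 0, 0], [26.8, 7.2, -6, 0, 0, 0]]], "gripper": -0.3}}

```text
t: 38.45
tool_pos: [0.6138, 0.0139, 0.3384]
tool_rot: [-2.466, -1.944, 0.001]
contact_force: [0.3, -0.4, -0.1]
opening: 0.0555
grip_force: 0.0
```

{"method": "arm_command", "body": {"plan": [[[0, 0, 0, 0, 0, 0], [0, 0, 4, 0, 0, 0], [0, 0, 8, 0, 0, 0], [0, 0, 8, 0, 0, 0], [0, 0, 8, 0, 0, 0], [0, 0, 8, 0, 0, 0]]]}}

```text
t: 38.95
tool_pos: [0.6134, 0.0102, 0.2609]
tool_rot: [2.47, 1.941, 0.001]
contact_force: [0.7, 0.2, 1.0]
opening: 0.0552
grip_force: 0.0
```

```bash
python3 -c "
from h import *
o=get_obs();print(o['tool_pos'],o['dq'].round(3))
caps(.4,.75,-.06,.05,.027,.033)
caps(.4,.55,-.4,-.15,.124,.145,'top')
go([.6144,.0103,.024],-.239)
"
```

```text
[0.61343233 0.01021337 0.26086588] [ 0.    -0.03  -0.039 -0.002 -0.005  0.   ]
[323. 220.] 1812 ((614.8483276367188, 10.781787872314453), (34.69950485229492, 34.68978500366211)) 0.0301 [27. 28. 30.]
[439. 242.] 1709 ((693.341552734375, -26.748950958251953), (34.70553207397461, 35.081478118896484)) 0.03 [40. 42. 43.]
[392. 228.] 235 ((493.9498291015625, -176.91346740722656), (34.66160202026367, 34.85048294067383)) 0.1347 [46. 45. 48.]
[418. 235.] 240 ((479.6336669921875, -232.73080444335938), (34.056739807128906, 34.8277587890625)) 0.1349 [42. 41. 44.]
shift cm [ 0.01 -0.03  8.43] turn [ 0.005 -0.001  0.   ] dist 8.4
```

{"method": "arm_command", "body": {"plan": [[[0.05, 0.05, 4, 0, 0, 0], [0.05, 0.05, 7, 0, 0, 0], [0.05, 0.05, 8.4, 0, 0, 0], [0.05, 0.05, 8.4, 0, 0, 0], [0.05, 0.05, 8.4, 0, 0, 0], [0.05, 0.05, 8.4, 0, 0, 0]]]}}

```text
t: 39.55
tool_pos: [0.6152, 0.0109, 0.1786]
tool_rot: [2.467, 1.94, 0.005]
contact_force: [0.9, 0.3, 0.2]
opening: 0.0556
grip_force: 0.0
```

{"method": "arm_command", "body": {"plan": [[[0, 0, 0, 0, 0, 0], [0, 0, 0, 0, 0, 0], [0, 0, 0, 0, 0, 0], [0, 0, 0, 0, 0, 0], [0, 0, -4, 0, 0, 0], [0, 0, -8, 0, 0, 0], [0, 0, -12, 0, 0, 0], [0, 0, -16, 0, 0, 0], [0, 0, -16, 0, 0, 0], [0, 0, -16, 0, 0, 0]]], "gripper": 1, "force": 60}}

```text
t: 40.38
tool_pos: [0.6149, 0.011, 0.3414]
tool_rot: [2.464, 1.938, 0.011]
contact_force: [-0.7, 0.1, -0.5]
opening: 0.0359
grip_force: 60.1
```

```bash
python3 -c "
from h import *
o=get_obs();print(o['tool_pos'],o['opening'],o['dq'].round(3))
go([.4672,-.2904,.185],-.239)
"
```

```text
[0.61488159 0.01102013 0.34139158] 0.03590505662821982 [-0.001  0.052  0.078 -0.    -0.001 -0.   ]
shift cm [-32.77  -7.25   0.06] turn [ 0.009 -0.001  0.001] dist 33.6
```

{"method": "arm_command", "body": {"plan": [[[-32.8, -7.2, 0, 0, 0, 0], [-32.8, -7.2, 0, 0, 0, 0], [-32.8, -7.2, 0, 0, 0, 0], [-32.8, -7.2, 0, 0, 0, 0], [-32.8, -7.2, 0, 0, 0, 0], [-32.8, -7.2, 0, 0, 0, 0], [-32.8, -7.2, 0, 0, 0, 0], [-32.8, -7.2, 0, 0, 0, 0], [-32.8, -7.2, 0, 0, 0, 0], [-32.8, -7.2, 0, 0, 0, 0], [-32.8, -7.2, 0, 0, 0, 0], [-32.8, -7.2, 0, 0, 0, 0]]]}}

```text
t: 41.38
tool_pos: [0.4668, -0.2896, 0.3349]
tool_rot: [-2.467, -1.943, -0.0]
contact_force: [-0.3, 0.7, -0.1]
opening: 0.0358
grip_force: 60.1
```

{"method": "arm_command", "body": {"plan": [[[0, 0, 1, 0, 0, 0], [0, 0, 2, 0, 0, 0], [0, 0, 2, 0, 0, 0], [0, 0, 2, 0, 0, 0]]]}}

```text
t: 41.72
tool_pos: [0.4664, -0.2897, 0.314]
tool_rot: [-2.466, -1.942, 0.001]
contact_force: [-0.1, -0.6, -0.0]
opening: 0.036
grip_force: 60.1
```

```bash
python3 -c "
from h import *
o=get_obs();print(o['tool_pos'],o['dq'].round(3))
go([.4678,-.2911,.143],-.239)
"
```

```text
[ 0.46642491 -0.28969046  0.31395618] [-0.008 -0.012 -0.024 -0.001  0.001 -0.001]
shift cm [-0.11  0.17  1.62] turn [-0.003 -0.001  0.002] dist 1.6
```

{"method": "arm_command", "body": {"plan": [[[-0.05, 0.15, 0, 0, 0, 0], [-0.05, 0.15, 0.4, 0, 0, 0], [-0.05, 0.15, 0.8, 0, 0, 0], [-0.05, 0.15, 1.2, 0, 0, 0], [-0.05, 0.15, 1.5, 0, 0, 0], [-0.05, 0.15, 1.6, 0, 0, 0], [-0.05, 0.15, 1.6, 0, 0, 0], [-0.05, 0.15, 1.6, 0, 0, 0]]]}}

```text
t: 42.38
tool_pos: [0.4678, -0.2916, 0.2997]
tool_rot: [-2.469, -1.942, 0.0]
contact_force: [-0.0, 0.9, 0.0]
opening: 0.0358
grip_force: 60.1
```

{"method": "arm_command", "body": {"plan": [[[0, 0, 0.3, 0, 0, 0], [0, 0, 0.6, 0, 0, 0], [0, 0, 0.9, 0, 0, 0], [0, 0, 1.2, 0, 0, 0], [0, 0, 1.5, 0, 0, 0], [0, 0, 1.8, 0, 0, 0], [0, 0, 2, 0, 0, 0], [0, 0, 2, 0, 0, 0], [0, 0, 2, 0, 0, 0]]]}}

```text
t: 43.13
tool_pos: [0.4688, -0.2924, 0.2841]
tool_rot: [2.467, 1.94, 0.0]
contact_force: [-4.6, 2.4, 18.2]
opening: 0.0355
grip_force: 62.0
```

```bash
python3 -c "
from h import *
o=get_obs();print(o['tool_pos'],o['contact_force'])
go([.6932,-.0269,.185],-.239)
"
```

```text
[ 0.46875408 -0.29241852  0.28413054] [-4.62444081  2.41818464 18.23296302]
shift cm [31.08 15.57 -5.58] turn [0.003 0.002 0.001] dist 35.2
```

{"method": "arm_command", "body": {"plan": [[[0, 0, 0, 0, 0, 0], [0, 0, 0, 0, 0, 0], [0, 0, 0, 0, 0, 0], [0, 0, -3, 0, 0, 0], [0, 0, -6, 0, 0, 0], [31.1, 15.6, -6, 0, 0, 0], [31.1, 15.6, -6, 0, 0, 0], [31.1, 15.6, -6, 0, 0, 0], [31.1, 15.6, -6, 0, 0, 0], [31.1, 15.6, -6, 0, 0, 0], [31.1, 15.6, -6, 0, 0, 0], [31.1, 15.6, -6, 0, 0, 0]]], "gripper": -0.3}}

```text
t: 44.13
tool_pos: [0.6571, -0.0671, 0.3383]
tool_rot: [-2.468, -1.941, 0.002]
contact_force: [1.1, -0.7, 1.4]
opening: 0.0554
grip_force: 0.0
```

```bash
python3 -c "
from h import *
o=get_obs();print(o['tool_pos'])
go([.6932,-.0269,.105],-.239)
"
```

```text
[ 0.65710099 -0.0670956   0.3382993 ]
shift cm [4.76 2.58 7.85] turn [-0.002  0.     0.001] dist 9.5
```

{"method": "arm_command", "body": {"plan": [[[2.5, 1.4, 0, 0, 0, 0], [4.9, 2.6, 0, 0, 0, 0], [4.9, 2.6, 0, 0, 0, 0], [4.9, 2.6, 4, 0, 0, 0], [4.9, 2.6, 7.8, 0, 0, 0], [4.9, 2.6, 7.8, 0, 0, 0], [4.9, 2.6, 7.8, 0, 0, 0], [4.9, 2.6, 7.8, 0, 0, 0], [4.9, 2.6, 7.8, 0, 0, 0]]]}}

```text
t: 44.88
tool_pos: [0.6941, -0.0281, 0.2651]
tool_rot: [2.467, 1.939, 0.005]
contact_force: [-0.3, -0.3, 0.2]
opening: 0.0557
grip_force: 0.0
```

```bash
python3 -c "
from h import *
o=get_obs();print(o['tool_pos'],o['dq'].round(3))
im=caps(.4,.75,-.06,.05,.027,.033); cv2.imwrite('pics/w5.png',im[100:400,150:550])
caps(.4,.55,-.4,-.15,.124,.145,'top')
go([.6932,-.0269,.024],-.239)
"
```

```text
[ 0.69409794 -0.02806636  0.26510271] [ 0.002 -0.009 -0.011  0.    -0.003  0.003]
[319. 217.] 1744 ((693.8944091796875, -26.97602653503418), (34.65094757080078, 34.92397689819336)) 0.0301 [30. 31. 32.]
[392. 228.] 235 ((493.6538391113281, -176.91293334960938), (35.15203857421875, 34.48395538330078)) 0.1348 [48. 48. 50.]
[418. 235.] 237 ((479.65155029296875, -232.82412719726562), (34.021419525146484, 34.77719497680664)) 0.1348 [43. 43. 45.]
[446. 242.] 243 ((466.4911804199219, -292.2658386230469), (33.94854736328125, 34.547218322753906)) 0.1347 [38. 37. 39.]
shift cm [ 0.07 -0.16  8.65] turn [ 0.005 -0.     0.001] dist 8.7
```

View pics/w5.png

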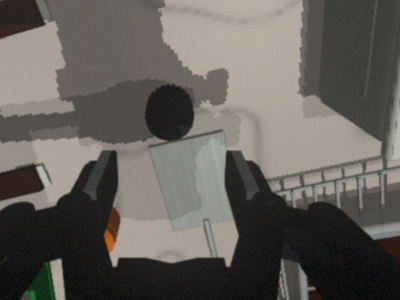

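Wrist crop: the last cap is at (170,112). The spatula blade behind it at (190,180) is about 1 cm clear of the finger path. The three fitted caps read z≈0.1348, so they are home. Descending.

{"method": "arm_command", "body": {"plan": [[[0.05, -0.1, 4, 0, 0, 0], [0.05, -0.1, 7, 0, 0, 0], [0.05, -0.1, 8.6, 0, 0, 0], [0.05, -0.1, 8.6, 0, 0, 0], [0.05, -0.1, 8.6, 0, 0, 0], [0.05, -0.1, 8.6, 0, 0, 0]]]}}

```text
t: 45.48
tool_pos: [0.6935, -0.027, 0.1784]
tool_rot: [2.467, 1.94, 0.004]
contact_force: [-0.2, -0.1, 0.6]
opening: 0.0558
grip_force: 0.0
```

{"method": "arm_command", "body": {"plan": [[[0, 0, 0, 0, 0, 0], [0, 0, 0, 0, 0, 0], [0, 0, 0, 0, 0, 0], [0, 0, 0, 0, 0, 0], [0, 0, -4, 0, 0, 0], [0, 0, -8, 0, 0, 0], [0, 0, -12, 0, 0, 0], [0, 0, -16, 0, 0, 0], [0, 0, -16, 0, 0, 0], [0, 0, -16, 0, 0, 0]]], "gripper": 1, "force": 60}}

```text
t: 46.32
tool_pos: [0.6934, -0.0269, 0.3419]
tool_rot: [2.464, 1.938, 0.011]
contact_force: [-0.7, 0.6, -0.9]
opening: 0.0362
grip_force: 60.1
```

```bash
python3 -c "
from h import *
o=get_obs();print(o['tool_pos'],o['opening'],o['dq'].round(3))
go([.4520,-.3505,.185],-.239)
"
```

```text
[ 0.69340424 -0.02690843  0.34188844] 0.03618430162686558 [-0.001  0.055  0.081 -0.    -0.001 -0.   ]
shift cm [-3.714e+01 -1.584e+01  3.000e-02] turn [ 0.01  -0.001  0.001] dist 40.4
```

{"method": "arm_command", "body": {"plan": [[[-37.1, -15.8, 0, 0, 0, 0], [-37.1, -15.8, 0, 0, 0, 0], [-37.1, -15.8, 0, 0, 0, 0], [-37.1, -15.8, 0, 0, 0, 0], [-37.1, -15.8, 0, 0, 0, 0], [-37.1, -15.8, 0, 0, 0, 0], [-37.1, -15.8, 0, 0, 0, 0], [-37.1, -15.8, 0, 0, 0, 0], [-37.1, -15.8, 0, 0, 0, 0], [-37.1, -15.8, 0, 0, 0, 0], [-37.1, -15.8, 0, 0, 0, 0], [-37.1, -15.8, 0, 0, 0, 0]]]}}

```text
t: 47.32
tool_pos: [0.4501, -0.3509, 0.3342]
tool_rot: [-2.47, -1.936, -0.0]
contact_force: [0.0, 0.6, -0.2]
opening: 0.0358
grip_force: 60.2
```

{"method": "arm_command", "body": {"plan": [[[0, 0, 0, 0, 0, 0], [0, 0, 1, 0, 0, 0], [0, 0, 2, 0, 0, 0], [0, 0, 2, 0, 0, 0], [0, 0, 2, 0, 0, 0]]]}}

```text
t: 47.73
tool_pos: [0.4514, -0.349, 0.3138]
tool_rot: [-2.465, -1.942, 0.0]
contact_force: [-0.7, 0.2, 0.7]
opening: 0.0364
grip_force: 60.2
```

```bash
python3 -c "
from h import *
o=get_obs();print(o['tool_pos'],o['dq'].round(3))
go([.4520,-.3507,.143],-.239)
"
```

```text
[ 0.45144991 -0.34900064  0.31384309] [-0.006 -0.016 -0.027  0.     0.001 -0.   ]
shift cm [-0.16  0.1   1.61] turn [-0.003 -0.002  0.002] dist 1.6
```

{"method": "arm_command", "body": {"plan": [[[-0.1, 0.05, 0, 0, 0, 0], [-0.1, 0.05, 0.4, 0, 0, 0], [-0.1, 0.05, 0.8, 0, 0, 0], [-0.1, 0.05, 1.2, 0, 0, 0], [-0.1, 0.05, 1.5, 0, 0, 0], [-0.1, 0.05, 1.6, 0, 0, 0], [-0.1, 0.05, 1.6, 0, 0, 0], [-0.1, 0.05, 1.6, 0, 0, 0]]]}}

```text
t: 48.4
tool_pos: [0.4515, -0.3512, 0.2997]
tool_rot: [-2.469, -1.942, 0.0]
contact_force: [-0.5, -0.5, -0.1]
opening: 0.0359
grip_force: 60.2
```

{"method": "arm_command", "body": {"plan": [[[0, 0, 0.3, 0, 0, 0], [0, 0, 0.6, 0, 0, 0], [0, 0, 0.9, 0, 0, 0], [0, 0, 1.2, 0, 0, 0], [0, 0, 1.5, 0, 0, 0], [0, 0, 1.8, 0, 0, 0], [0, 0, 2, 0, 0, 0], [0, 0, 2, 0, 0, 0], [0, 0, 2, 0, 0, 0]]]}}

```text
t: 49.15
tool_pos: [0.4524, -0.3523, 0.2843]
tool_rot: [2.466, 1.94, -0.001]
contact_force: [-4.0, 3.7, 18.7]
opening: 0.0358
grip_force: 62.0
```

{"method": "arm_command", "body": {"plan": [[[0, 0, 0, 0, 0, 0], [0, 0, 0, 0, 0, 0], [0, 0, 0, 0, 0, 0], [0, 0, -3, 0, 0, 0], [0, 0, -7, 0, 0, 0], [20, -10, -9, 0, 0, 0], [20, -10, -9, 0, 0, 0], [20, -10, -9, 0, 0, 0], [20, -10, -9, 0, 0, 0], [20, -10, -9, 0, 0, 0], [20, -10, -9, 0, 0, 0], [20, -10, -9, 0, 0, 0]]], "gripper": -0.3}}

```text
t: 50.15
tool_pos: [0.4007, -0.1305, 0.3691]
tool_rot: [-2.465, -1.946, -0.001]
contact_force: [0.5, -0.0, 0.5]
opening: 0.0555
grip_force: 0.0
```

```bash
python3 -c "
from h import *
caps(.4,.55,-.4,-.15,.11,.145,'top')
im,d,W=pts('scene'); cv2.imwrite('pics/s3.png',im)
"
```

```text
[391. 228.] 252 ((493.91534423828125, -176.47085571289062), (35.08805847167969, 35.187477111816406)) 0.1346 [42. 42. 44.]
[417. 235.] 267 ((479.70538330078125, -232.68434143066406), (34.41569137573242, 34.50142288208008)) 0.1348 [38. 37. 39.]
[444. 242.] 272 ((466.4666748046875, -291.8484191894531), (34.45796203613281, 34.61402130126953)) 0.1344 [32. 31. 33.]
[472. 250.] 295 ((450.50531005859375, -351.3155822753906), (35.13044738769531, 35.332584381103516)) 0.1344 [32. 31. 34.]
```

View pics/s3.png

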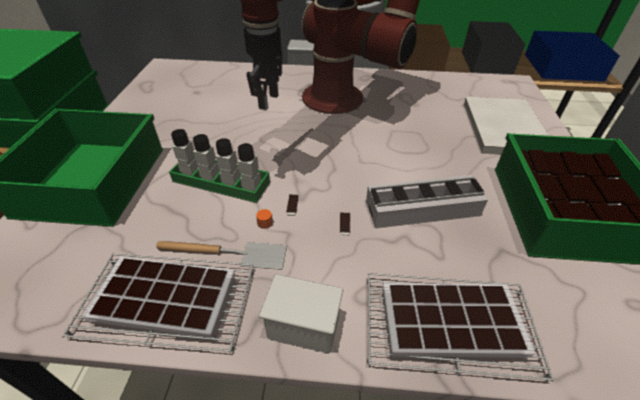

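The scene view shows four capped, upright bottles in the tray at px (181,155) to (248,170). The block is empty. The bars at (292,204) and (345,222), the spatula at (220,250) and the orange cap at (264,218) have not moved. The robot is clear.

```bash
python3 -c "
from station import *
print(finish_job())"
```

```text
the job is handed in; nothing more can be done
None
```

All four bottles were rocked free and stand upright in the tray, each with a black cap pressed fully home; the bars, spatula and orange look-alike were left where they lay, and the job is handed in at about 50 s.

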